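Switch off the dough-sheeter drive and fit its shaft

TASK

Switch the drive off first: move the three-position selector on the control box from forward into its centre off notch, without letting it go over into reverse, and let go. Then draw the square drive shaft out of its storage sleeve, lay it down on the bench, let go and take it again by its black grip, slide it nose first into the open hub of the drive unit and press it lightly but definitely against the depth stop, without driving the stop back. Finally let go of the shaft and swing the clamp lever right down, leaving the selector off and the other kitchen things where they are.

Things in the scene. Friction and masses are not known exactly. Their poses are not given: they have to be found in the camera images.
- control_box: Grey fixed control box on the bench, 80 (x) x 100 (y) x 58 mm high. Origin: centre of its underside, z up. The selector stands in the middle of its top and swings in the box's own y-z plane.
- selector_pivot (a point): Pivot of the selector, in the middle of the box top, 55 mm above the bench; fixed to the box. The off notch of this worn switch is not upright: it lies up to 0.2 rad to either side of the vertical over this pivot, so it must be felt for.
- selector_tip (a point): Tip end of the selector lever, a plain steel bat handle 66 mm long above its pivot, 9 mm thick at the foot, 11 mm at 50 mm up, 15 mm at the tip. This point is 62 mm from the pivot.
- selector (a joint): Selector angle, rad, from its off notch: 0 = in the notch, +0.38 = fully forward (tip to the box's +y; it starts at 0.34 to 0.38), -0.38 = reverse. Crests at +-0.14 bound the notch. From forward it moves easily to 0.26; there the resistance jumps to 4 to 8 N (30 to 40 mm above the pivot), fades to nothing at the crest, then the lever snaps into the notch. Pushed on, it goes over the other crest.
- drive_unit: Fixed. White motor housing 170 x 170 x 145 mm high from own x = 0 to +170, steel hub 60 wide, 85 high sticking out 115 mm to -x. Origin: on the bench under the middle of the housing's front face; z up. The bore runs level along x, open at -x, 20 wide, 18 high with the clamp open (floor 50, roof 68 mm up), its mouth bevelled 7 mm each way over 10 mm. The shaft is fed along the unit's +x.
- hub_mouth (a point): Centre of the hub's mouth (end of the hub), at x = -115, y = 0, z = 57 mm of the unit: the height of the shaft's centreline when it lies on the bore's floor.
- stop_face (a point): The face of the brass depth stop at the inner end of the bore, at the shaft's centreline, 93 to 101 mm behind the hub mouth, visible from above through the open top of the hub. Its axes are those of the unit. The stop is held by friction and slips back if pushed with more than about 45 N.
- stop: The brass depth stop block itself, 18 wide, 26 high, 14 mm thick. Origin: in its face, 7 mm below point stop_face.
- clamp (a joint): Clamp lever on the hub's side (unit's +y side), rad: 0 = raised (open, arm 55 deg above level, pointing out to the unit's +y), 0.85 = fully down (closed, 6 deg above level). Stays where left; closing takes 3 to 8 N at the knob and lowers a jaw through the bore's roof onto the shaft. Starts at 0 to 0.12.
- clamp_pivot (a point): Axis of the clamp lever (it turns about the unit's x axis), at x = -65, y = +40, z = 60 mm of the unit; fixed.
- clamp_knob (a point): Centre of the black ball, 18 mm across, at the end of the clamp lever, 85 mm from the pivot. The arm is a 10 mm round rod.
- sleeve: Fixed storage sleeve: a closed steel box channel 145 long (own x = 0 to +145 mm), 40 wide, 62 mm high, inside 28 x 28 mm with its floor 30 mm above the bench, open only at the -x end. Origin: on the bench under the middle of the open end.
- shaft: Loose square steel shaft, 0.16 to 0.3 kg, 180 mm long: from own x = 0 (tapered nose) a 14 x 14 shank to x = 140, then a black plastic grip 20 wide, 22 high to x = 180 (too big for the bore). Shank and grip flush underneath. Origin: underside at the nose end. Mass centre 78 mm from the nose. Starts level in the sleeve along its x axis, 50 mm of the nose end sticking out, the rest covered.
- shaft_nose (a point): Centre of the shaft's nose end, 7 mm above its underside.
- shaft_grip (a point): Middle of the shaft's black grip, 160 mm from the nose, 11 mm above its underside.
- bowl: Bystander: steel bowl, 130 mm across, 60 high. Origin under its centre.
- shaker: Bystander: aluminium shaker, 60 mm across, 110 high. Origin under its centre.
- cutter: Bystander: steel ring cutter, 70 mm across, 30 high. Origin under its centre.
- spatula: Bystander: spatula lying on the bench.
- wrench: Bystander: fitter's wrench lying on the bench.
- jug: Bystander: steel jug, 84 mm across, 110 high. Origin under its centre.
- weight: Bystander: brass scale weight, 44 mm across, 55 high. Origin under its centre.
There are look-alikes about, which are no part of the job. What is shaped like the control_box but pink is not meant.

How it is judged:
By the outcome, as a careful person would: the job done as asked, in the order asked, and still so for the second after the job is handed in, with the robot touching nothing.
It also fails if it takes over 72 s, if anything falls off the work surface, if the arm or the gripper's body presses on something with over 40 N, if the wrist force passes 120 N, or if a joint passes its speed limit or range.

ROBOT

A 7-joint arm with a two-finger parallel gripper is mounted at the origin on the work surface. World frame = base frame: x ahead of the robot, y to its left, z up, the work surface at z = 0. Lengths are in m, angles in rad, forces in N, time in s.
With the tool pointing down it reaches from about 0.4 to 0.85 m from the base axis. Payload 10.4 kg.
Tool frame: the origin (TCP) lies on the centre line of the jaws, within the pads' length; the fingertips stand 14 mm ahead of it and the grasp point (between the pads) lies 5 mm behind it (tip_reach is the z of the fingertips in the tool frame, in m); z points along the fingers, x is the direction in which the jaws open and shut, and the axes are right-handed (so a half turn about z gives the same grasp; the last joint's range is limited). The gripper opens to 87 mm and grips with 3 to 60 N. Pads are 19 mm wide; open, the fingers measure 117 mm over their backs; the gripper's body (75 mm by 190 mm) begins 51 mm behind the grasp point.
Start: joints at [1.198, 0.332, -0.065, 1.46, 0.022, 1.35, -0.088], TCP at [0.214, -0.587, 0.237] pointing down, gripper open.
Joint ranges: [-2.6, 2.6], [-0.5, 2.12], [-1.47, 1.34], [0.16, 2.42], [-1.27, 4.41], [0.06, 2.06], [-2.6, 2.6]. Speed limits (rad/s): [2.22, 2.22, 2.79, 2.79, 3.14, 3.14, 3.14].

INTERFACE

Orientations are given as a unit quaternion [x, y, z, w].
In Python, from bench import * gives the robot as it stands.
- The arm moves only by the tool carry_out, never from a script. Its argument "rows" is a list of rows, each a list of 5 numbers: the closure, from -1 (fully open) to 1 (shut), so that 0 is half open, then the shift along the tool's x, y, z in units of 30 mm (1.0 is 30 mm), then the turn about the tool's z in units of 5 degrees (1.0 is 5 degrees). In form: [[jaw, x, y, z, turn], ...]. A call has 1 to 20 rows; each row shifts and turns the pose as measured when the row begins, along the tool's axes as they then stand; what a row does not reach is not made up. A row lasts 1/12 s, in which the tool goes at most 41.7 mm and 7.16 degrees, less where a joint would pass 70% of its speed; a pose out of reach is approached as far as the arm can. A call is refused whole if a number of a shift passes 1 or a number of a turn 1, either way. A call with a gripper value outside its range is refused whole. The fingers move at their own pace and stop on an object; "force" is the grip in N (left out, the last holds). Time passes only in rows, so rows that do not move let the fingers close. It gives the time, the measured TCP pose, the force and the opening at its end, in the units of the state.
- read_state(): the state, without advancing time (a new reading comes with each control period).
- camera(name): name is "scene" or "top" or "wrist"; returns the picture (420x560x3 uint8, blue, green, red); there is no depth.
- camera_info(name): a dict with "fx", "fy", "cx", "cy" (pixels), "extrinsics" (4x4, takes a point from camera to world coordinates); the wrist camera has in their place "tool_from_camera" (4x4, takes a point from camera to tool coordinates, whose origin is the TCP and whose axes are the tool frame's). Camera axes: x right, y down, z forward; pixel columns grow to the right and rows downward; lengths in m; the calibration is good to about 2 mm. A picture is of the moment at which its call begins: read the wrist's pose just before it. camera_info takes no time and is no camera call.
- close_job(): hands the job in, once; it reports no verdict.
Trained networks look in the newest picture that a camera, given by its name, has taken for a name from the list of things; names that differ only in an ending like _2 or _b are one class to them, and where a whole thing is asked for, a point or a joint stands for the part that bears it (a point fixed in the world has none). Each returns a list of dicts, best first, with "conf" (0 to 1); they miss things now and then, are a little off and sometimes report something else, mostly with a low value. They report only what shows in the picture. A call takes as long as a camera call. They do not tell look-alikes from the thing itself.
- recognise(query, camera): "box" ([centre column, centre row, width, height] in pixels, round what is visible of it).
- silhouettes(query, camera): "mask" (420x560 bool, what is visible of it) and "box" ([centre column, centre row, width, height] in pixels, round what is visible of it).
- pinpoint(query, camera): "xy" ([column, row] in pixels: a listed point, or the origin of a listed thing).
The state is a dict: "time": time; "joint_positions": joint angles; "joint_vel": joint speeds; "joint_torque": joint torques, N m; "ee_pos": TCP position; "eef_rot": TCP orientation; "ft_force": force on the tool from outside, world axes, zero at the start; "torque": the same for the moment, N m; "width": finger opening in m.
Only numpy, scipy, OpenCV 4.12 (cv2) and the standard library are available. Lean on these libraries where they do the work, as an engineer would, in place of code of your own. Each camera call takes 0.05 s, during which the arm holds its last target. There are 200 camera calls.

## Working session

There is one attempt and no reset: what is moved stays moved. The work goes in short steps, Python scripts to look and compute and a tool call to move; the robot and the scene stay as the last step left them, time stands still between calls to the robot, and variables do not carry over. Pictures are saved under pics/ and viewed, about 8 in all and at most 12, crops included, and the job is handed in when it is done.

Besides the shell and the picture viewer there is one more tool, called after ">>>" by a JSON object that holds its "name" and its "arguments", one argument or row to a line. carry_out: Moves the arm, as the interface text tells. Its arguments: {"type":"object","properties":{"rows":{"type":"array","items":{"type":"array","items":{"type":"number"}}},"force":{"type":"number"}},"required":["rows"]}

```bash
mkdir -p pics; ls
cat > h.py <<'E'
from bench import *
import numpy as np, cv2
from scipy.spatial.transform import Rotation as R
def ext(n):
    i=camera_info(n)
    if 'extrinsics' in i: return i,np.array(i['extrinsics'])
    s=read_state(); T=np.eye(4); T[:3,:3]=R.from_quat(s['eef_rot']).as_matrix(); T[:3,3]=s['ee_pos']
    return i,T@np.array(i['tool_from_camera'])
def ray(n,px,ET=None):
    i,T=ET or ext(n); d=np.array([(px[0]-i['cx'])/i['fx'],(px[1]-i['cy'])/i['fy'],1.]); return T[:3,3],T[:3,:3]@d
def atz(n,px,z,ET=None):
    o,d=ray(n,px,ET); return o+d*(z-o[2])/d[2]
def proj(n,p,ET=None):
    i,T=ET or ext(n); q=np.linalg.inv(T)@np.r_[p,1]; return np.array([i['fx']*q[0]/q[2]+i['cx'],i['fy']*q[1]/q[2]+i['cy']])
def tri(a,b):
    (o1,d1),(o2,d2)=a,b; A=np.c_[d1,-d2]; t=np.linalg.lstsq(A,o2-o1,rcond=None)[0]
    p,q=o1+t[0]*d1,o2+t[1]*d2; return (p+q)/2,np.linalg.norm(p-q)
E
python3 - <<'E'
from h import *
s=read_state(); print(s)
for n in ['scene','top']:
    im=camera(n); cv2.imwrite(f'pics/{n}0.png',im); i,T=ext(n); print(n,i['fx'],T.round(3).tolist())
    for q in ['control_box','selector_pivot','selector_tip','drive_unit','hub_mouth','stop_face','clamp_pivot','clamp_knob','sleeve','shaft','shaft_nose','bowl','shaker','cutter','jug','weight','wrench','spatula']:
        print(n,q,[(np.round(d['xy']).tolist(),round(d['conf'],2),atz(n,d['xy'],0).round(3)[:2].tolist()) for d in pinpoint(q,n)[:4]])
a=cv2.imread('pics/scene0.png')
E
```

```text
pics
{'time': 0.0, 'joint_positions': array([ 1.19838729,  0.33285536, -0.06469244,  1.4609624 ,  0.02161813,
        1.34987627, -0.08856247]), 'joint_vel': array([-0.00029222,  0.00035174, -0.00024538, -0.00037263,  0.00034408,
        0.00054185,  0.0005389 ]), 'joint_torque': array([ 2.17898509e-03, -6.23256469e+01,  2.60971847e-02, -3.89903784e+01,
       -6.13415474e-02,  3.97325575e-02,  1.51015265e-04]), 'ee_pos': array([ 0.21405805, -0.58680763,  0.23575415]), 'eef_rot': array([ 8.19352253e-01, -5.73289972e-01, -5.99241865e-04, -3.66957514e-04]), 'ft_force': array([ 0.15419931, -0.0918379 , -0.34339285]), 'torque': array([-0.00852292, -0.03054512, -0.02160775]), 'width': 0.08720462544318666}
scene 458.22551937044756 [[0.868, 0.315, -0.384, 1.09], [0.497, -0.571, 0.654, -1.033], [-0.013, -0.758, -0.652, 0.987], [0.0, 0.0, 0.0, 1.0]]
scene control_box [([263.0, 167.0], 0.97, [0.336, 0.114]), ([215.0, 259.0], 0.93, [0.453, -0.342]), ([234.0, 341.0], 0.66, [0.658, -0.543])]
scene selector_pivot [([261.0, 154.0], 0.96, [0.285, 0.186]), ([215.0, 246.0], 0.89, [0.423, -0.301]), ([2
[... 2390 characters left out ...]
281.0], 0.4, [0.376, -0.021]), ([296.0, 200.0], 0.34, [0.606, -0.196])]
top shaft [([296.0, 201.0], 0.41, [0.603, -0.197]), ([194.0, 195.0], 0.23, [0.618, 0.096])]
top shaft_nose [([296.0, 199.0], 0.57, [0.609, -0.199])]
top bowl [([228.0, 132.0], 0.97, [0.804, -0.002])]
top shaker [([363.0, 195.0], 0.67, [0.619, -0.392])]
top cutter [([233.0, 281.0], 0.54, [0.375, -0.018]), ([118.0, 309.0], 0.53, [0.3, 0.299])]
top jug [([159.0, 147.0], 0.8, [0.761, 0.199]), ([349.0, 249.0], 0.57, [0.464, -0.347])]
top weight [([391.0, 219.0], 0.7, [0.549, -0.469])]
top wrench [([117.0, 312.0], 0.85, [0.294, 0.3]), ([350.0, 249.0], 0.72, [0.464, -0.35])]
top spatula [([335.0, 306.0], 0.82, [0.305, -0.303])]
```

View pics/scene0.png

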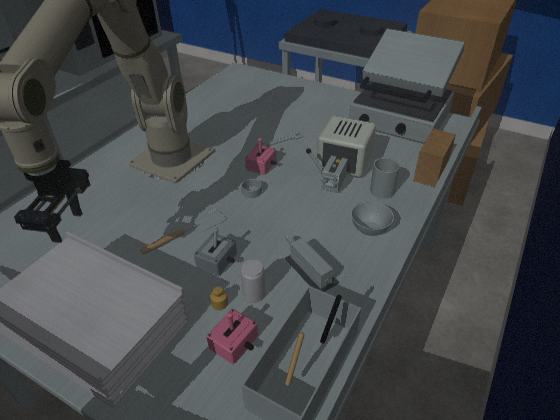

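View pics/top0.png

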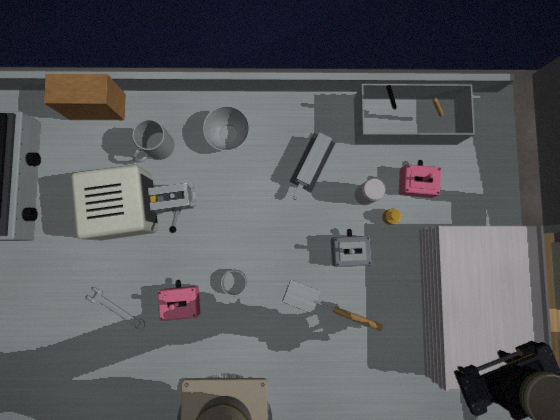

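The two pictures show three selector boxes: a grey one at top (351,251) / scene (215,250), and pink ones at top (420,180) and (179,303). The grey one is the one to use. The drive unit is at top (155,200), and the sleeve at (313,160) has the shaft nose pointing to (296,198). I'll check these in close crops.

Run:
```python
from h import *
s=cv2.imread('pics/scene0.png');t=cv2.imread('pics/top0.png')
def c(im,x,y,w=70,h=52): return cv2.convertScaleAbs(cv2.resize(im[y-h//2:y+h//2,x-w//2:x+w//2],(400,300),interpolation=cv2.INTER_CUBIC),alpha=1.5)
cv2.imwrite('pics/c1.png',np.vstack([np.hstack([c(t,351,248),c(s,215,250)]),np.hstack([c(t,172,200,90,68),c(t,312,168,90,68)])]))
```

```text
(no output)
```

View pics/c1.png

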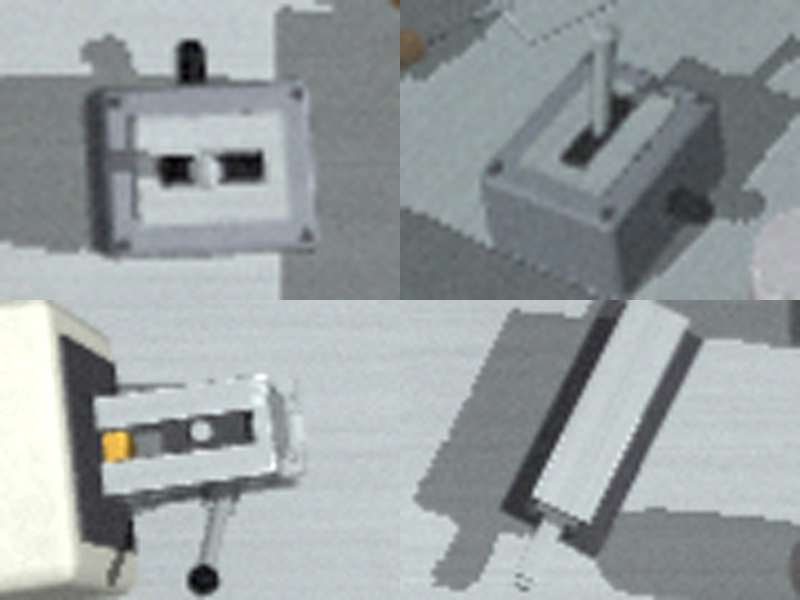

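Crops: the grey box's slot runs along world y, with the lever leaning to +y once parallax is allowed for. The hub mouth faces world -y, the clamp knob is on its -x side, and the shaft nose leaves the sleeve towards (-x,+y). Next I move over the box and look with the wrist camera.

>>> {"name": "carry_out", "arguments": {
  "rows": [
    [1,0,0,-0.5,1],
    [1,0,0,-0.5,1],
    [1,0,0,-0.5,1],
    [1,0,0,-0.5,1],
    [1,-0.8,-0.8,0,0],
    [1,-0.8,-0.8,0,0],
    [1,-0.8,-0.8,0,0],
    [1,-0.8,-0.8,0,0],
    [1,-0.8,-0.8,0,0],
    [1,-0.8,-0.8,0,0],
    [1,-0.8,-0.8,0,0],
    [1,-0.8,-0.8,0,0],
    [1,-0.8,-0.8,0,0],
    [1,-0.8,-0.8,0,0],
    [1,0,0,0,0],
    [1,0,0,0,0]
  ]
}}

```text
time: 3.23
ee_pos: [0.4671, -0.3411, 0.299]
eef_rot: [-0.699, 0.715, -0.0, -0.0]
ft_force: [-0.5, -0.9, 0.1]
width: 0.0009
```

```bash
cat >> h.py <<'E'
def pose():
    s=read_state(); M=R.from_quat(s['eef_rot']).as_matrix(); return s,M
def go(target,psi=None,step=.028):
    """prints turn units, then per-row shifts (tool axes, after turning)"""
    s,M=pose(); p0=np.degrees(np.arctan2(M[1,0],M[0,0]))
    t=0
    if psi is not None:
        t=(p0-psi+180)%360-180; M=R.from_euler('z',-t,degrees=True).as_matrix()@M
    d=M.T@(np.array(target)-s['ee_pos']); n=max(1,int(np.ceil(np.linalg.norm(d)/step)))
    print(f"psi {p0:.1f} turn {t/5:.2f}u; total mm {(d*1000).round(1)} units {(d/.03).round(2)}; {n} rows of {(d/.03/n).round(3)}")
E
python3 - <<'E'
from h import *
s,M=pose(); print(s['ee_pos'],M.round(3).tolist(),s['ft_force'],np.array(camera_info('wrist')['tool_from_camera']).round(3).tolist())
E0=ext('wrist'); im=camera('wrist'); cv2.imwrite('pics/w1.png',im)
for q in ['control_box','selector_pivot','selector_tip']:
    z={'control_box':0,'selector_pivot':.055,'selector_tip':.113}[q]
    for d in pinpoint(q,'wrist')[:3]: print(q,np.round(d['xy']),round(d['conf'],2),atz('wrist',d['xy'],z,E0).round(4))
E
```

```text
[ 0.4671366  -0.34106376  0.2989811 ] [[-0.023, -1.0, 0.0], [-1.0, 0.023, -0.001], [0.001, -0.0, -1.0]] [-0.46219    -0.88053225  0.12251069] [[1.0, 0.0, 0.0, -0.0], [-0.0, 0.97, 0.243, -0.065], [-0.0, -0.243, 0.97, -0.149], [0.0, 0.0, 0.0, 1.0]]
control_box [280. 182.] 0.72 [ 0.4603 -0.3398  0.    ]
control_box [432.  29.] 0.7 [ 0.6561 -0.5421  0.    ]
selector_pivot [283. 192.] 0.63 [ 0.456  -0.3443  0.055 ]
selector_pivot [453.  12.] 0.6 [ 0.657  -0.5399  0.055 ]
selector_tip [269. 202.] 0.72 [ 0.4562 -0.3278  0.113 ]
```

View pics/w1.png

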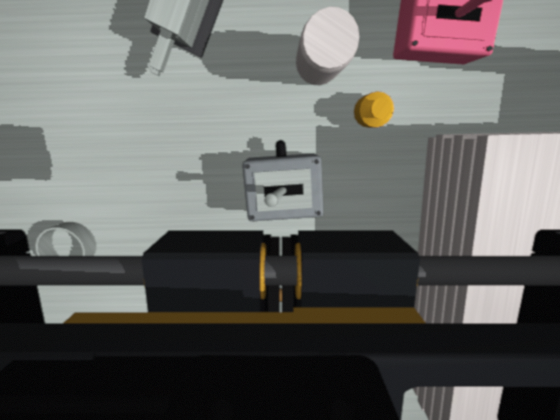

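The wrist picture shows the grey box with its lever tip at (270,199), leaning about 0.26 rad to +y. The box is turned only about 2°. I go down on the +y side with closed fingers.

>>> {"name": "carry_out", "arguments": {
  "rows": [
    [1,-0.7,0.12,0,0],
    [1,-0.7,0.12,0,0],
    [1,-0.63,0.11,0,0],
    [1,0,0,0.8,0],
    [1,0,0,0.8,0],
    [1,0,0,0.8,0],
    [1,0,0,0.8,0],
    [1,0,0,0.8,0],
    [1,0,0,0.8,0],
    [1,0,0,0.8,0],
    [1,0,0,0.8,0],
    [1,0,0,0,0],
    [1,0,0,0,0]
  ]
}}

```text
time: 4.52
ee_pos: [0.4454, -0.2986, 0.1022]
eef_rot: [-0.686, 0.728, -0.005, -0.003]
ft_force: [0.2, 0.2, 0.6]
width: 0.0008
```

Run:
```python
from h import *
s,M=pose(); print(s['ee_pos'],s['ft_force'])
go([.458,-.300,.104])
```

```text
[ 0.4453809  -0.29859277  0.1022487 ] [0.24256025 0.18463141 0.55982438]
psi -93.4 turn 0.00u; total mm [  0.7 -12.7  -1.7] units [ 0.02 -0.42 -0.06]; 1 rows of [ 0.023 -0.423 -0.057]
```

>>> {"name": "carry_out", "arguments": {
  "rows": [
    [1,0,-0.42,-0.05,0],
    [1,0,0,0,0],
    [1,0.08,0,0,0],
    [1,0.08,0,0,0],
    [1,0,0,0,0]
  ]
}}

```text
time: 4.93
ee_pos: [0.4573, -0.3087, 0.1097]
eef_rot: [-0.684, 0.729, -0.007, -0.003]
ft_force: [0.3, -0.7, -0.6]
width: 0.0007
```

>>> {"name": "carry_out", "arguments": {
  "rows": [
    [1,0.05,0,0.15,0],
    [1,0.05,0,0,0],
    [1,0,0,0,0]
  ]
}}

```text
time: 5.18
ee_pos: [0.4568, -0.313, 0.1061]
eef_rot: [-0.684, 0.73, -0.008, -0.003]
ft_force: [-0.4, 0.2, 0.0]
width: 0.0004
```

Run:
```python
from h import *
for k in range(3):
    E0=ext('wrist'); camera('wrist')
    d=pinpoint('selector_tip','wrist')[:1]
    s,_=pose(); print(s['ee_pos'].round(4),s['ft_force'].round(2),[(np.round(e['xy']),e['conf'],atz('wrist',e['xy'],.115,E0).round(4)) for e in d])
```

```text
[ 0.4568 -0.3126  0.1059] [-0.25 -0.37 -0.06] []
[ 0.4569 -0.3124  0.106 ] [-0.51  0.26 -0.59] []
[ 0.457  -0.3123  0.106 ] [-0.56 -0.52  0.53] []
```

>>> {"name": "carry_out", "arguments": {
  "rows": [
    [1,0.06,0,0,0],
    [1,0.05,0,0,0]
  ]
}}

```text
time: 5.65
ee_pos: [0.457, -0.3153, 0.1061]
eef_rot: [-0.684, 0.729, -0.008, -0.002]
ft_force: [-0.4, 0.6, 0.6]
width: 0.0005
```

Run:
```python
from h import *
w=camera('wrist'); t=camera('top'); sc=camera('scene')
s,_=pose(); print(s['ee_pos'].round(4),s['ft_force'].round(2))
c=lambda im,x,y,W,H:cv2.resize(im[y-H//2:y+H//2,x-W//2:x+W//2],(400,300),interpolation=cv2.INTER_CUBIC)
cv2.imwrite('pics/w2.png',np.vstack([cv2.convertScaleAbs(np.hstack([c(w,280,210,280,210),c(sc,215,245,80,60)]),alpha=1.5),cv2.convertScaleAbs(np.hstack([c(t,351,251,80,60),c(w,280,210,120,90)]),alpha=1.5)]))
```

```text
[ 0.4569 -0.3154  0.106 ] [ 0.39 -0.75 -0.55]
```

View pics/w2.png

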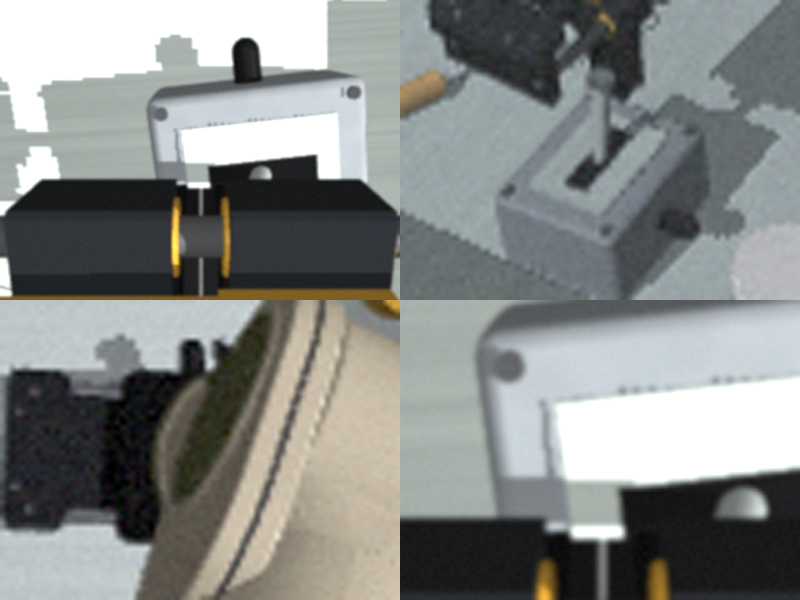

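The picture shows the lever tip just beyond the fingers, at about wrist (322,224), and not yet loaded. I push on in small steps and watch the force.

>>> {"name": "carry_out", "arguments": {
  "rows": [
    [1,0.08,0,0,0],
    [1,0.08,0,0,0],
    [1,0,0,0,0]
  ]
}}

```text
time: 6.05
ee_pos: [0.4572, -0.3189, 0.1064]
eef_rot: [-0.685, 0.729, -0.007, -0.002]
ft_force: [-1.9, 2.8, 2.4]
width: 0.0002
```

```bash
cat > lv.py <<'E'
from h import *
w=camera('wrist'); s,_=pose(); print(s['ee_pos'].round(4),s['ft_force'].round(2))
print([(np.round(e['xy']),round(e['conf'],2)) for e in pinpoint('selector_tip','wrist')[:2]],[(np.round(e['box']),round(e['conf'],2)) for e in recognise('selector_tip','wrist')[:2]])
s,_=pose(); print(s['ee_pos'].round(4),s['ft_force'].round(2))
cv2.imwrite('pics/lv%d.png'%int(s['time']*100),w)
g=cv2.cvtColor(w,cv2.COLOR_BGR2GRAY); print(g[221,296:350:2])
E
python3 lv.py
```

```text
[ 0.4572 -0.3189  0.1064] [-1.29  3.94  2.62]
[] []
[ 0.4572 -0.3189  0.1063] [-1.91  4.55  3.2 ]
[41 33 27 24 21 21 18 19 18 26 41 45 42 28 23 20 22 23 21 21 22 22 22 21
 22 19 20]
```

>>> {"name": "carry_out", "arguments": {
  "rows": [
    [1,0.1,0,0,0],
    [1,0.1,0,0,0],
    [1,0,0,0,0]
  ]
}}

```text
time: 6.45
ee_pos: [0.4575, -0.3243, 0.1069]
eef_rot: [-0.685, 0.728, -0.008, -0.001]
ft_force: [-1.2, 0.6, 1.2]
width: 0.0003
```

```bash
python3 lv.py
```

```text
[ 0.4574 -0.3241  0.1068] [0.23 0.11 0.79]
[] [(array([476.,  68.,  94.,  71.]), 0.7)]
[ 0.4573 -0.324   0.1067] [0.67 0.91 0.14]
[ 38  35  28  25  22  19  25  30  26  22  20  21  22  20  22  20  21  22
  22  22  22  22  22  22  21  25 116]
```

Run:
```python
import cv2,glob,numpy as np
f=sorted(glob.glob('pics/lv*.png'))[-2:]; print(f)
cv2.imwrite('pics/lvc.png',cv2.convertScaleAbs(np.hstack([cv2.resize(cv2.imread(x)[150:240,240:360],(400,300)) for x in f]),alpha=1.5))
```

```text
['pics/lv620.png', 'pics/lv660.png']
```

View pics/lvc.png

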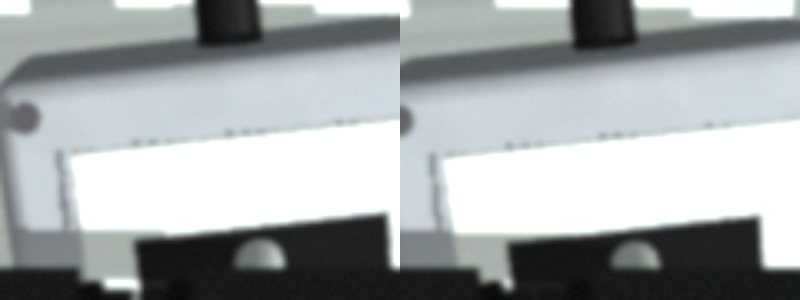

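Run:
```python
from h import *
i=camera_info('wrist');print(i['fx'],i['cx'],i['cy'])
T=np.linalg.inv(np.array(i['tool_from_camera']))
for p in [(0,0,.014),(0,-.0095,.014),(0.006,-.0095,0),(0,.0,0),(.0,-.0095,0),(.0,-.0095,-.01),(0.015,-.0095,-.01)]:
    q=T@np.r_[p,1]; print(p,i['fx']*q[0]/q[2]+i['cx'],i['fy']*q[1]/q[2]+i['cy'])
E0=ext('wrist')
for px in [(310.5,224),(322,226)]: print(atz('wrist',px,.115,E0))
print(proj('wrist',(.4575,-.342,.055),E0),[proj('top',p) for p in [(.4575,-.342,.055),(.457,-.339,.117),(.457,-.348,.117)]],[proj('scene',p) for p in [(.4575,-.342,.055),(.457,-.339,.117),(.457,-.348,.117)]])
```

```text
310.8016037376986 280.2468892341835 208.53183168950574
(0, 0, 0.014) 280.72922640715865 250.45328083253077
(0, -0.0095, 0.014) 280.7372149878163 234.30332937199387
(0.006, -0.0095, 0) 292.59861698479386 243.21833315914026
(0, 0.0, 0) 280.77069564204425 260.60900747902383
(0.0, -0.0095, 0) 280.77997806642503 243.21744961116013
(0.0, -0.0095, -0.01) 280.8153254041512 250.58573152341654
(0.015, -0.0095, -0.01) 312.29738482165277 250.58805466676583
[ 0.47844099 -0.33923191  0.115     ]
[ 0.47709939 -0.34464028  0.115     ]
[306.27865065 228.37224662] [array([351.38975083, 251.67514323]), array([355.42075734, 252.00489939]), array([358.95857573, 251.99636458])] [array([214.12622335, 246.03726922]), array([212.15327126, 229.5217807 ]), array([210.19648532, 231.50159866])]
```

>>> {"name": "carry_out", "arguments": {
  "rows": [
    [1,0.08,0,0,0],
    [1,0,0,0,0],
    [1,0,0,0,0]
  ]
}}

```text
time: 6.85
ee_pos: [0.4567, -0.3272, 0.1063]
eef_rot: [-0.685, 0.729, -0.008, -0.002]
ft_force: [0.4, -0.0, -0.1]
width: 0.0005
```

Run:
```python
from h import *
for k in range(5):
    camera('wrist'); s,_=pose(); print(s['ee_pos'].round(4),s['ft_force'].round(2))
```

```text
[ 0.4565 -0.3273  0.1063] [-0.55  0.49 -0.23]
[ 0.4566 -0.3272  0.1063] [0.3  0.69 0.08]
[ 0.4567 -0.3271  0.1063] [0.63 0.37 0.07]
[ 0.4568 -0.327   0.1064] [ 0.19 -0.12 -0.41]
[ 0.4568 -0.3269  0.1064] [-0.34 -0.27 -0.47]
```

>>> {"name": "carry_out", "arguments": {
  "rows": [
    [1,-0.7,0,0,0],
    [1,-0.3,0,-0.7,0],
    [1,0,0,-1,0],
    [1,0,0,-1,0],
    [-0.4,0,0,-1,0],
    [-0.4,0,0,-1,0],
    [-0.4,0,0,-1,0],
    [-0.4,0,0,0,0]
  ]
}}

```text
time: 7.77
ee_pos: [0.4556, -0.2918, 0.2824]
eef_rot: [-0.685, 0.728, -0.005, -0.003]
ft_force: [0.2, -0.2, -0.1]
width: 0.0193
```

Run:
```python
from h import *
E0=ext('wrist'); w=camera('wrist'); cv2.imwrite('pics/w3.png',w); s,_=pose(); print(s['ee_pos'].round(4),s['ft_force'].round(2))
for q,z in [('control_box',0),('selector_pivot',.055),('selector_tip',.116)]:
    for d in pinpoint(q,'wrist')[:2]: print(q,np.round(d['xy']),round(d['conf'],2),atz('wrist',d['xy'],z,E0).round(4))
for th in (.26,-.1,-.46): print(th,proj('wrist',np.array([.457,-.342+.062*np.sin(th),.055+.062*np.cos(th)]),E0))
for q,z in [('sleeve',0),('shaft_nose',.037)]:
  for n,E in [('wrist',E0),('top',ext('top'))]:
    if n=='top' and q=='sleeve': camera('top')
    for d in pinpoint(q,n)[:2]: print(n,q,np.round(d['xy'],1),round(d['conf'],2),atz(n,d['xy'],z,E).round(4))
EE=ext('wrist')
x,y=map(int,proj('wrist',(.457,-.342,.055),E0)); print(x,y)
cv2.imwrite('pics/w3c.png',np.hstack([cv2.resize(w[max(0,y-45):max(0,y-45)+90,x-60:x+60],(400,300),interpolation=cv2.INTER_CUBIC),cv2.resize(w,(400,300))]))
```

```text
[ 0.4551 -0.2915  0.2798] [-0.   -0.87  1.16]
control_box [469.   7.] 0.89 [ 0.6561 -0.5405  0.    ]
control_box [313. 172.] 0.59 [ 0.4633 -0.341   0.    ]
selector_pivot [320. 180.] 0.92 [ 0.4593 -0.3431  0.055 ]
selector_tip [335. 190.] 0.59 [ 0.4587 -0.3498  0.116 ]
selector_tip [180.  63.] 0.17 [ 0.5882 -0.208   0.116 ]
0.26 [311.75298101 192.44242275]
-0.1 [333.37462089 191.44287388]
-0.46 [352.64374486 189.10148159]
wrist sleeve [204.7  26.4] 0.56 [ 0.6529 -0.2121  0.    ]
top sleeve [301.6 183.3] 0.64 [ 0.6535 -0.2142  0.    ]
top sleeve [175.5 213.9] 0.4 [0.5652 0.1459 0.    ]
wrist shaft_nose [180.9  62.2] 0.85 [ 0.6057 -0.187   0.037 ]
wrist shaft_nose [180.6  65.3] 0.48 [ 0.6024 -0.1862  0.037 ]
top shaft_nose [294.6 197.8] 0.63 [ 0.6064 -0.1911  0.037 ]
319 182
```

View pics/w3c.png

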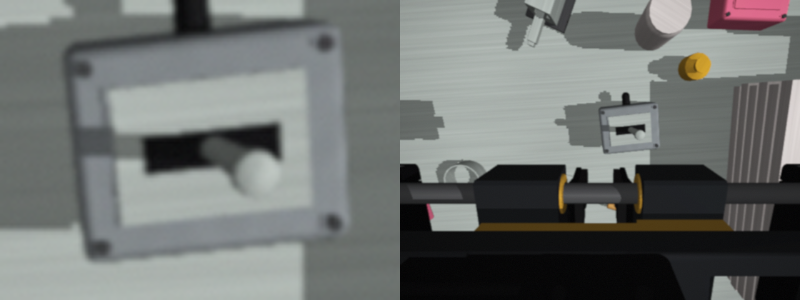

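The lever now stands at about -0.11 rad, within 0.01 of the predicted notch, and carries no load, so the selector is off. On to the shaft.

```bash
python3 -c "
from h import *
go([.633,-.203,.19],-117)"
```

```text
psi -93.5 turn 4.70u; total mm [-160.3 -120.6   83.6] units [-5.34 -4.02  2.79]; 8 rows of [-0.668 -0.502  0.348]
```

>>> {"name": "carry_out", "arguments": {
  "rows": [
    [-0.4,0,0,0,0.94],
    [-0.4,0,0,0,0.94],
    [-0.4,0,0,0,0.94],
    [-0.4,0,0,0,0.94],
    [-0.4,0,0,0,0.94],
    [-0.4,-0.67,-0.5,0.35,0],
    [-0.4,-0.67,-0.5,0.35,0],
    [-0.4,-0.67,-0.5,0.35,0],
    [-0.4,-0.67,-0.5,0.35,0],
    [-0.4,-0.67,-0.5,0.35,0],
    [-0.4,-0.67,-0.5,0.35,0],
    [-0.4,-0.67,-0.5,0.35,0],
    [-0.4,-0.67,-0.5,0.35,0],
    [-0.4,0,0,0,0],
    [-0.4,0,0,0,0]
  ]
}}

```text
time: 9.47
ee_pos: [0.6395, -0.2043, 0.177]
eef_rot: [-0.511, 0.86, 0.003, -0.007]
ft_force: [-0.7, -0.4, -0.2]
width: 0.0611
```

Run:
```python
from h import *
E0=ext('wrist'); w=camera('wrist'); cv2.imwrite('pics/w4.png',w); s,_=pose(); print(s['ee_pos'].round(4),s['width'])
for q,z in [('sleeve',0),('shaft_nose',.037),('shaft',.03)]:
    for d in pinpoint(q,'wrist')[:2]: print(q,np.round(d['xy']),round(d['conf'],2),atz('wrist',d['xy'],z,E0).round(4))
m=silhouettes('sleeve','wrist')[:1]
for d in m: print(np.round(d['box']),cv2.minAreaRect(np.argwhere(d['mask'])[:,::-1].astype(np.float32)))
go([.633,-.203,.19])
```

```text
[ 0.6391 -0.2038  0.1767] 0.06092510134263498
sleeve [278. 181.] 0.7 [ 0.6497 -0.2091  0.    ]
shaft_nose [282. 236.] 0.89 [ 0.605  -0.1895  0.037 ]
shaft_nose [279. 232.] 0.55 [ 0.6104 -0.1889  0.037 ]
shaft [283. 233.] 0.64 [ 0.6053 -0.1903  0.03  ]
[277.  97.  81. 194.] ((275.86627197265625, 98.09700775146484), (191.84182739257812, 76.1300277709961), 89.35625457763672)
psi -118.7 turn 0.00u; total mm [  0.2   6.6 -10.8] units [ 0.01  0.22 -0.36]; 1 rows of [ 0.006  0.22  -0.359]
```

View pics/w4.png

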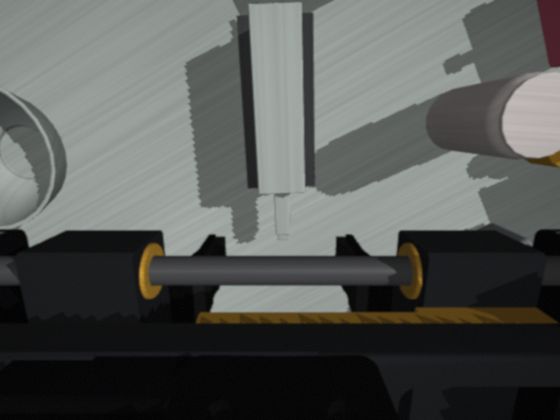

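Run:
```python
from h import *
E0=ext('wrist')
a=atz('wrist',(275.5,3),.062,E0);b=atz('wrist',(282,192),.062,E0);n=atz('wrist',(282.5,239),.030,E0);m=atz('wrist',(282,196),.044,E0)
u=(a-b)/np.linalg.norm(a-b);print(a,b,n,m,np.degrees(np.arctan2(u[1],u[0])))
v=b-n;print(np.degrees(np.arctan2(v[1],v[0])),np.linalg.norm(v[:2]))
ps=np.degrees(np.arctan2(u[1],u[0]))-90
tgt=b-u*.020; tgt[2]=.033; print(tgt)
go(np.r_[tgt[:2],.09],ps); go(tgt,ps)
```

```text
[ 0.77752383 -0.27948708  0.062     ] [ 0.6479417  -0.21430281  0.062     ] [ 0.59908116 -0.18872592  0.03      ] [ 0.64125256 -0.21094563  0.044     ] -26.703967600675618
-27.63058517480294 0.055150068588903804
[ 0.6300749 -0.2053152  0.033    ]
psi -118.7 turn -0.40u; total mm [ 2.4  7.2 89.3] units [0.08 0.24 2.98]; 4 rows of [0.02  0.06  0.744]
psi -118.7 turn -0.40u; total mm [  1.9   6.7 146.3] units [0.06 0.22 4.88]; 6 rows of [0.011 0.037 0.813]
```

>>> {"name": "carry_out", "arguments": {
  "rows": [
    [-0.4,0.06,0.24,0.5,-0.4],
    [-0.4,0,0,0.7,0],
    [-0.4,0,0,0.7,0],
    [-0.4,0,0,0.7,0],
    [-0.4,0,0,0.3,0],
    [-0.4,0,0,0,0],
    [-0.4,0,0,0,0]
  ]
}}

```text
time: 10.3
ee_pos: [0.6296, -0.2115, 0.0972]
eef_rot: [-0.522, 0.853, -0.004, -0.004]
ft_force: [0.3, 0.3, 1.3]
width: 0.0606
```

```bash
python3 -c "
from h import *
go([.630,-.2053,.033],-116.7);print(pose()[0]['ee_pos'])"
```

```text
psi -117.1 turn -0.08u; total mm [-6.3  2.6 64.1] units [-0.21  0.09  2.14]; 3 rows of [-0.07   0.029  0.712]
[ 0.62962665 -0.21146519  0.09718913]
```

>>> {"name": "carry_out", "arguments": {
  "rows": [
    [-0.4,-0.21,0.09,0.4,0],
    [-0.4,0,0,0.5,0],
    [-0.4,0,0,0.5,0],
    [-0.4,0,0,0.4,0],
    [-0.4,0,0,0.25,0],
    [-0.4,0,0,0,0]
  ]
}}

```text
time: 10.8
ee_pos: [0.634, -0.2045, 0.0383]
eef_rot: [-0.521, 0.853, -0.007, -0.0]
ft_force: [-0.2, 0.5, -0.1]
width: 0.0613
```

```bash
python3 -c "
from h import *
go([.630,-.2053,.033],-116.7);s=pose()[0];print(s['ee_pos'],s['ft_force'])"
```

```text
psi -117.2 turn -0.09u; total mm [2.5 3.3 5.2] units [0.08 0.11 0.17]; 1 rows of [0.083 0.11  0.175]
[ 0.6340198  -0.20447987  0.0382635 ] [-0.20601638  0.54900487 -0.12394562]
```

Now I close on the shank at about 40 N, with a few rows for the fingers.

>>> {"name": "carry_out", "arguments": {
  "rows": [
    [-0.4,0.08,0.11,0.17,0],
    [0.3,0,0,0,0],
    [1,0,0,0,0],
    [1,0,0,0,0],
    [1,0,0,0,0],
    [1,0,0,0,0],
    [1,0,0,0,0]
  ],
  "force": 50
}}

```text
time: 11.38
ee_pos: [0.6313, -0.2055, 0.0356]
eef_rot: [-0.521, 0.853, -0.009, 0.001]
ft_force: [-0.2, 0.0, 0.4]
width: 0.0288
```

>>> {"name": "carry_out", "arguments": {
  "rows": [
    [1,0,0,0,0],
    [1,0,0,0,0],
    [1,0,0,0,0]
  ]
}}

```text
time: 11.63
ee_pos: [0.6316, -0.2055, 0.0361]
eef_rot: [-0.521, 0.853, -0.009, 0.002]
ft_force: [-0.2, -0.0, -1.2]
width: 0.0135
```

>>> {"name": "carry_out", "arguments": {
  "rows": [
    [1,0,0.3,-0.03,0],
    [1,0,0.5,0,0],
    [1,0,0.5,0,0]
  ]
}}

```text
time: 11.88
ee_pos: [0.5977, -0.1885, 0.0358]
eef_rot: [-0.521, 0.854, -0.01, 0.002]
ft_force: [1.7, -0.5, -0.4]
width: 0.0138
```

```bash
python3 -c "
from h import *
s,M=pose();print(s['ee_pos'],s['ft_force'],s['width'],M.round(3))
b=np.array([.648,-.2143]);u=np.array([.8934,-.4493]);q=s['ee_pos'][:2]-b
print('along',q@u,'lat',q@np.array([-u[1],u[0]]))
go(np.r_[b-u*.155,.037],-116.7)"
```

```text
[ 0.59768624 -0.18851554  0.03581213] [ 1.66270738 -0.48620199 -0.38118755] 0.013770015154771574 [[-0.458 -0.889  0.014]
 [-0.889  0.458 -0.014]
 [ 0.006 -0.019 -1.   ]]
along -0.05653527404462667 lat 0.00042986017562831447
psi -117.2 turn -0.11u; total mm [ 0.4 98.4 -3. ] units [ 0.01  3.28 -0.1 ]; 4 rows of [ 0.004  0.82  -0.025]
```

>>> {"name": "carry_out", "arguments": {
  "rows": [
    [1,0,0.55,-0.02,0],
    [1,0,0.55,-0.02,0],
    [1,0,0.55,-0.02,0],
    [1,0,0.55,-0.02,0],
    [1,0,0.55,-0.02,0],
    [1,0,0.55,-0.02,0],
    [1,0,0,0,0],
    [1,0,0,0,0]
  ]
}}

```text
time: 12.55
ee_pos: [0.5016, -0.14, 0.036]
eef_rot: [-0.521, 0.854, -0.009, 0.0]
ft_force: [0.8, 0.1, -1.3]
width: 0.0136
```

Run:
```python
from h import *
s,M=pose();print(s['ee_pos'],s['ft_force'],s['torque'],s['width'])
b=np.array([.648,-.2143]);u=np.array([.8934,-.4493]);q=s['ee_pos'][:2]-b
print('along',q@u,'lat',q@np.array([-u[1],u[0]]))
sc=camera('scene');E=ext('scene')
for q in ['shaft_grip','shaft_nose']: print(q,[(np.round(d['xy']),d['conf']) for d in pinpoint(q,'scene')[:2]])
t=camera('top')
for q in ['shaft_grip','shaft_nose','hub_mouth','stop_face','clamp_pivot','drive_unit']: print(q,[(np.round(d['xy'],1),round(d['conf'],2)) for d in pinpoint(q,'top')[:2]])
cv2.imwrite('pics/s5.png',np.hstack([cv2.resize(sc[170:320,180:380],(400,300)),cv2.resize(t[120:270,220:420],(400,300))]))
```

```text
[ 0.50160825 -0.14003728  0.03595935] [ 0.80642825  0.13210706 -1.34235193] [ 0.11125429  0.12270704 -0.03157917] 0.013564753440862366
along -0.1641526341503897 lat 0.0005725033805698322
shaft_grip [(array([288., 238.]), 0.83)]
shaft_nose [(array([277., 143.]), 0.7), (array([262., 208.]), 0.62)]
shaft_grip [(array([294.1, 192.6]), 0.62)]
shaft_nose []
hub_mouth [(array([192.1, 192.2]), 0.59)]
stop_face [(array([159.8, 200.4]), 0.54)]
clamp_pivot [(array([177. , 210.7]), 0.97)]
drive_unit [(array([156.3, 203.6]), 0.77)]
```

View pics/s5.png

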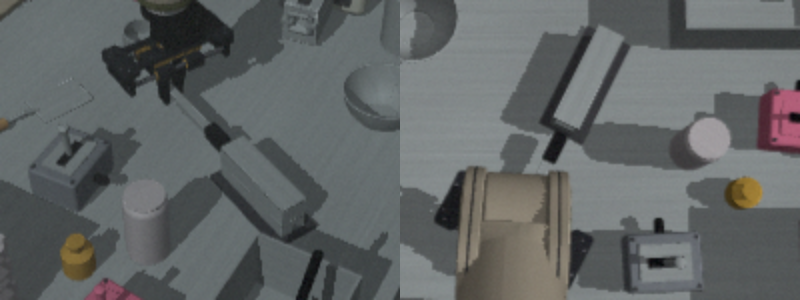

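The shaft is out of the sleeve, with its black grip just clear at crop (215,135). I lift it and fix the pose of the drive unit.

>>> {"name": "carry_out", "arguments": {
  "rows": [
    [1,0,0.6,0,0],
    [1,0,0.4,-0.3,0],
    [1,0,0,-0.6,0],
    [1,0,0,0,0]
  ]
}}

```text
time: 13.38
ee_pos: [0.4741, -0.1255, 0.0621]
eef_rot: [-0.521, 0.854, -0.008, 0.0]
ft_force: [1.3, 0.0, -1.4]
width: 0.0135
```

Run:
```python
from h import *
t,sc=ext('top'),ext('scene')
camera('top');camera('scene')
loc={'hub_mouth':[-.115,0,.057],'stop_face':[-.018,0,.057],'clamp_pivot':[-.065,.04,.06],'drive_unit':[0,0,0]}
obs=[]
for q,l in loc.items():
    for n,E in (('top',t),('scene',sc)):
        ds=[d for d in pinpoint(q,n)[:1] if d['conf']>.4]
        for d in ds: obs.append((q,n,l,d['xy'])); 
E={'top':t,'scene':sc}
from scipy.optimize import least_squares
def f(p,full=False):
    r=[]
    for q,n,l,xy in obs:
        c,s=np.cos(p[2]),np.sin(p[2]); P=[p[0]+c*l[0]-s*l[1],p[1]+s*l[0]+c*l[1],l[2]]
        r.append(proj(n,P,E[n])-xy)
    return np.ravel(r)
r=least_squares(f,[.6,.2,1.7],loss='soft_l1',f_scale=2)
print(r.x,np.degrees(r.x[2])); 
for o,e in zip(obs,f(r.x).reshape(-1,2)): print(o[0],o[1],np.round(o[3]),e.round(1))
c,s=np.cos(r.x[2]),np.sin(r.x[2]);print('mouth',r.x[0]-.115*c,r.x[1]-.115*s)
s_=pose()[0];print(s_['ee_pos'],s_['torque'],s_['width'])
go([.53,-.03,.07]);
```

```text
[0.5986728  0.200059   1.70716333] 97.8132539334424
hub_mouth top [191. 192.] [1.8 1.4]
hub_mouth scene [329. 182.] [-0.2 -0.4]
stop_face top [161. 199.] [-3.8 -0.3]
clamp_pivot top [173. 212.] [ 2.7 -1.5]
clamp_pivot scene [322. 168.] [-0.   1.1]
drive_unit top [157. 201.] [-0.4  1.1]
drive_unit scene [336. 179.] [ 1.9 -3.6]
mouth 0.6143064460548183 0.08612661368266443
[ 0.47260896 -0.12531359  0.05928   ] [0.17739683 0.10846884 0.0024338 ] 0.013268229218465079
psi -117.3 turn 0.00u; total mm [-110.9   -7.5  -11.6] units [-3.7  -0.25 -0.39]; 4 rows of [-0.924 -0.062 -0.097]
```

>>> {"name": "carry_out", "arguments": {
  "rows": [
    [1,-0.75,-0.05,-0.1,0],
    [1,-0.75,-0.05,-0.1,0],
    [1,-0.75,-0.05,-0.1,0],
    [1,-0.75,-0.05,-0.1,0],
    [1,-0.7,-0.05,-0.05,0],
    [1,0,0,0,1],
    [1,0,0,0,1],
    [1,0,0,0,1],
    [1,0,0,0,1],
    [1,0,0,0,1],
    [1,0,0,0,1],
    [1,0,0,0,1],
    [1,0,0,0,1],
    [1,0,0,0,1],
    [1,0,0,0,1],
    [1,0,0,0,1],
    [1,0,0,0,0],
    [1,0,0,0,0]
  ]
}}

```text
time: 15.38
ee_pos: [0.5284, -0.0256, 0.0619]
eef_rot: [-0.174, 0.985, -0.004, -0.01]
ft_force: [-1.0, -0.1, -3.1]
width: 0.0135
```

Run:
```python
from h import *
s,M=pose();print(s['ee_pos'],s['joint_positions'].round(2),s['width'],s['torque'],s['ft_force'],M.round(3)[:,2]); go([.53,-.03,.015],-172.2)
```

```text
[ 0.52844569 -0.02557209  0.06190653] [-0.66  0.38  0.73  1.92 -0.28  0.97 -2.59] 0.01349419093724665 [ 0.22005281  0.0095763  -0.0054059 ] [-0.95551227 -0.1102806  -3.14732534] [-0.018 -0.011 -1.   ]
psi -159.9 turn 2.46u; total mm [-1.9 -4.4 46.9] units [-0.06 -0.15  1.56]; 2 rows of [-0.032 -0.073  0.782]
```

Joint 7 is at its limit, so I lay the shaft down at this angle and make a half turn for the regrasp. I back the joint off slightly while lowering.

>>> {"name": "carry_out", "arguments": {
  "rows": [
    [1,0,0,0,-1],
    [1,0,0,0.4,0],
    [1,0,0,0.4,0],
    [1,0,0,0.3,0],
    [1,0,0,0,0]
  ]
}}

```text
time: 15.8
ee_pos: [0.5273, -0.0247, 0.0242]
eef_rot: [-0.22, 0.976, -0.001, -0.01]
ft_force: [0.6, 0.6, -3.3]
width: 0.0134
```

Run:
```python
from h import *
s,M=pose();print(s['ee_pos'],s['joint_positions'].round(2),s['torque'],s['ft_force']); go([.53,-.03,.017])
```

```text
[ 0.52733905 -0.02466419  0.02420622] [-0.61  0.43  0.67  1.94 -0.33  0.9  -2.47] [ 0.21686453  0.04782461 -0.04851602] [ 0.55813896  0.64785011 -3.26654968]
psi -154.6 turn 0.00u; total mm [-0.3 -6.   7.2] units [-0.01 -0.2   0.24]; 1 rows of [-0.009 -0.199  0.24 ]
```

>>> {"name": "carry_out", "arguments": {
  "rows": [
    [1,0,0,0.12,0],
    [1,0,0,0.1,0],
    [1,0,0,0,0]
  ]
}}

```text
time: 16.05
ee_pos: [0.5261, -0.0261, 0.0154]
eef_rot: [-0.217, 0.976, -0.001, -0.012]
ft_force: [0.0, 0.1, -2.5]
width: 0.0135
```

>>> {"name": "carry_out", "arguments": {
  "rows": [
    [1,0,0,0,0],
    [1,0,0,0,0],
    [1,0,0,0,0],
    [1,0,0,0,0]
  ],
  "force": 3
}}

```text
time: 16.38
ee_pos: [0.5268, -0.0261, 0.0161]
eef_rot: [-0.217, 0.976, -0.001, -0.011]
ft_force: [0.7, 0.1, -1.3]
width: 0.0142
```

>>> {"name": "carry_out", "arguments": {
  "rows": [
    [-0.2,0,0,0,0],
    [-0.2,0,0,0,0],
    [-0.2,0,0,0,0],
    [-0.2,0,0,0,0],
    [-0.2,0,0,-0.5,0],
    [-0.2,0,0,-1,0],
    [-0.2,0,0,-1,0],
    [-0.2,0,0,-1,0],
    [-0.2,0,-0.7,-0.5,-1],
    [-0.2,0.06,-0.7,-0.5,-1],
    [-0.2,0,-0.7,0,-1],
    [-0.2,0,0,0,-1],
    [-0.2,0,0,0,-1],
    [-0.2,0,0,0,-1],
    [-0.2,0,0,0,-1],
    [-0.2,0,0,0,-1],
    [-0.2,0,0,0,-1],
    [-0.2,0,0,0,-1],
    [-0.2,0,0,0,-1],
    [-0.2,0,0,0,-1]
  ]
}}

```text
time: 18.05
ee_pos: [0.5625, -0.0833, 0.1608]
eef_rot: [-0.693, 0.721, 0.002, -0.009]
ft_force: [0.0, 0.8, -0.1]
width: 0.0523
```

>>> {"name": "carry_out", "arguments": {
  "rows": [
    [-0.2,0,0,0,-1],
    [-0.2,0,0,0,-1],
    [-0.2,0,0,0,-1],
    [-0.2,0,0,0,-1],
    [-0.2,0,0,0,-1],
    [-0.2,0,0,0,-1],
    [-0.2,0,0,0,-1],
    [-0.2,0,0,0,-1],
    [-0.2,0,0,0,-1],
    [-0.2,0,0,0,-1],
    [-0.2,0,0,0,-1],
    [-0.2,0,0,0,-1],
    [-0.2,0,0,0,-1],
    [-0.2,0,0,0,-1],
    [-0.2,0,0,0,-1],
    [-0.2,0,0,0,-1],
    [-0.2,0,0,0,-1],
    [-0.2,0,0,0,-1],
    [-0.2,0,0,0,-1],
    [-0.2,0,0,0,-1]
  ]
}}

```text
time: 19.72
ee_pos: [0.5622, -0.0853, 0.1617]
eef_rot: [0.994, 0.112, -0.007, 0.004]
ft_force: [0.2, 0.0, -1.1]
width: 0.0523
```

Run:
```python
from h import *
s,M=pose();print(s['ee_pos'],s['joint_positions'].round(2),s['width'],M.round(3).tolist())
go([.58,-.139,.17],25.4)
for n in ('wrist','top'):
    E0=ext(n); w=camera(n); cv2.imwrite(f'pics/r_{n}.png',w)
    for q,z in [('shaft_grip',.011),('shaft_nose',.007),('hub_mouth',.057),('stop_face',.057),('clamp_knob',.13)]:
        for d in pinpoint(q,n)[:2]: print(n,q,np.round(d['xy']),round(d['conf'],2),atz(n,d['xy'],z,E0).round(4))
```

```text
[ 0.56217206 -0.08529701  0.16168926] [-0.23  0.27  0.35  1.72 -0.09  1.18  0.36] 0.05232596037939796 [[0.975, 0.222, -0.014], [0.222, -0.975, -0.01], [-0.015, 0.007, -1.0]]
psi 12.8 turn -2.51u; total mm [-7.1 56.2 -7.8] units [-0.24  1.87 -0.26]; 3 rows of [-0.078  0.625 -0.087]
wrist shaft_grip [286. 255.] 0.65 [ 0.5781 -0.1418  0.011 ]
wrist shaft_nose [250.  92.] 0.79 [0.51   0.0058 0.007 ]
wrist hub_mouth [405.   2.] 0.63 [0.612 0.085 0.057]
top shaft_grip [274. 209.] 0.51 [ 0.579  -0.1354  0.011 ]
top shaft_nose [158. 200.] 0.62 [0.6048 0.1937 0.007 ]
top hub_mouth [195. 193.] 0.57 [0.6177 0.0816 0.057 ]
top stop_face [161. 144.] 0.52 [0.7519 0.1766 0.057 ]
top stop_face [161. 197.] 0.42 [0.6049 0.1734 0.057 ]
```

>>> {"name": "carry_out", "arguments": {
  "rows": [
    [-0.2,0,0,0,-0.8],
    [-0.2,0,0,0,-0.8],
    [-0.2,0,0,0,-0.85],
    [-0.2,-0.23,0.6,0.3,0],
    [-0.2,0,0.6,0.6,0],
    [-0.2,0,0.5,0.8,0],
    [-0.2,0,0,0.8,0],
    [-0.2,0,0,0.5,0],
    [-0.2,0,0,0,0],
    [-0.2,0,0,0,0]
  ]
}}

```text
time: 21.15
ee_pos: [0.5789, -0.1367, 0.0702]
eef_rot: [0.976, 0.219, -0.006, 0.004]
ft_force: [0.1, -0.5, 0.2]
width: 0.0518
```

Run:
```python
from h import *
E0=ext('wrist'); w=camera('wrist')
for q,z in [('shaft_grip',.011),('shaft_nose',.007)]:
    for d in pinpoint(q,'wrist')[:1]: print(q,np.round(d['xy']),round(d['conf'],2),atz('wrist',d['xy'],z,E0).round(4))
print(pose()[0]['ee_pos'])
go([.575,-.133,.017],25.1)
```

```text
shaft_grip [277. 237.] 0.69 [ 0.5784 -0.144   0.011 ]
[ 0.57973867 -0.13647333  0.07150889]
psi 25.4 turn 0.06u; total mm [-2.2 -5.5 54.5] units [-0.07 -0.18  1.82]; 2 rows of [-0.037 -0.091  0.908]
```

>>> {"name": "carry_out", "arguments": {
  "rows": [
    [-0.2,-0.08,-0.18,0.3,0],
    [-0.2,0,0,0.5,0],
    [-0.2,0,0,0.5,0],
    [-0.2,0,0,0.35,0],
    [-0.2,0,0,0.1,0],
    [-0.2,0,0,0,0]
  ]
}}

```text
time: 21.8
ee_pos: [0.5775, -0.1307, 0.021]
eef_rot: [0.975, 0.221, 0.0, 0.005]
ft_force: [0.5, -0.5, 0.8]
width: 0.0522
```

Run:
```python
from h import *
s=pose()[0];print(s['ee_pos'],s['ft_force'])
go([.575,-.133,.017],25.1)
```

```text
[ 0.57746256 -0.1306562   0.02102992] [ 0.46361634 -0.47588963  0.78716316]
psi 25.5 turn 0.08u; total mm [-3.2  1.   4. ] units [-0.11  0.03  0.13]; 1 rows of [-0.107  0.035  0.135]
```

>>> {"name": "carry_out", "arguments": {
  "rows": [
    [-0.2,-0.1,0.08,0.12,0],
    [0.3,0,0,0,0],
    [1,0,0,0,0],
    [1,0,0,0,0],
    [1,0,0,0,0],
    [1,0,0,0,0],
    [1,0,0,0,0],
    [1,0,0,0,0]
  ],
  "force": 58
}}

```text
time: 22.47
ee_pos: [0.5772, -0.1348, 0.02]
eef_rot: [0.975, 0.221, 0.002, 0.005]
ft_force: [-0.4, 0.5, -1.3]
width: 0.0198
```

Run:
```python
from h import *
s,M=pose();print(s['ee_pos'],s['ft_force'],s['width'])
E0=ext('wrist'); w=camera('wrist');cv2.imwrite('pics/g.png',w)
for q,z in [('shaft_grip',.011),('shaft_nose',.007)]:
    for d in pinpoint(q,'wrist')[:1]: print(q,np.round(d['xy']),round(d['conf'],2),atz('wrist',d['xy'],z,E0).round(4))
```

```text
[ 0.57723798 -0.13480402  0.02003602] [-0.43312559  0.50598258 -1.32123586] 0.019770098411128686
```

>>> {"name": "carry_out", "arguments": {
  "rows": [
    [1,0,0,-0.3,0],
    [1,0,0,-0.5,0],
    [1,0,0,-0.6,0],
    [1,0,0,-0.4,0],
    [1,0,0,0,0.9],
    [1,0,0,0,0.9],
    [1,0,0,0,0.9],
    [1,0,0,0,0.8],
    [1,0,0,0,0],
    [1,0,0,0,0]
  ]
}}

```text
time: 23.45
ee_pos: [0.5762, -0.1342, 0.0805]
eef_rot: [0.998, 0.064, 0.003, 0.005]
ft_force: [0.0, -0.8, -1.4]
width: 0.0193
```

```bash
cat > nose.py <<'E'
from h import *
s,M=pose();print(s['ee_pos'],s['ft_force'],s['torque'],s['width'],M[:,2].round(3))
E={n:ext(n) for n in('wrist','top','scene')}; P={}
for n in E:
    w=camera(n); cv2.imwrite(f'pics/n_{n}.png',w)
    for q,z in [('shaft_nose',.07),('hub_mouth',.057),('stop_face',.057)]:
        for d in pinpoint(q,n)[:1]:
            P[n,q]=d['xy']; print(n,q,np.round(d['xy'],1),round(d['conf'],2),atz(n,d['xy'],z,E[n]).round(4))
for q in('shaft_nose','hub_mouth','stop_face'):
    k=[n for n in E if (n,q) in P]
    for a in range(len(k)):
        for b in range(a): p,e=tri(ray(k[a],P[k[a],q],E[k[a]]),ray(k[b],P[k[b],q],E[k[b]])); print(q,k[a],k[b],p.round(4),round(e,4))
# expected nose if rigid
y=-M[:,1]; print('expected nose',s['ee_pos']+y*.155-np.array([0,0,.013]))
E
python3 nose.py; python3 -c "
from h import *
go([.6394,-.0972,.075],7.8)"
```

```text
[ 0.57621392 -0.13421668  0.08045902] [ 0.03135741 -0.81888002 -1.40453551] [-0.18229034 -0.14779068 -0.01036306] 0.019293819181005645 [ 0.006 -0.01  -1.   ]
top shaft_nose [215.4 212.6] 0.49 [0.5621 0.023  0.07  ]
top hub_mouth [191.3 193.3] 0.71 [0.6161 0.0907 0.057 ]
top stop_face [160.2 201.1] 0.45 [0.5948 0.1742 0.057 ]
scene hub_mouth [331.2 180.4] 0.74 [0.619  0.0933 0.057 ]
scene stop_face [214.1 261.8] 0.68 [ 0.4946 -0.3924  0.057 ]
hub_mouth scene top [0.6176 0.0918 0.057 ] 0.0037
stop_face scene top [ 0.4834 -0.0335 -0.0666] 0.5231
expected nose [0.5563953  0.01950263 0.0658477 ]
psi 7.2 turn -0.11u; total mm [ 67.7 -28.2   5.1] units [ 2.26 -0.94  0.17]; 3 rows of [ 0.752 -0.313  0.056]
```

>>> {"name": "carry_out", "arguments": {
  "rows": [
    [1,0.75,-0.28,0,0],
    [1,0.75,-0.28,0,0],
    [1,0.72,-0.28,0,-0.1],
    [1,0,0,0,0],
    [1,0,0,0,0]
  ]
}}

```text
time: 24.47
ee_pos: [0.6406, -0.1007, 0.0798]
eef_rot: [0.998, 0.067, 0.002, 0.005]
ft_force: [-0.5, -1.0, -2.7]
width: 0.0193
```

```bash
python3 nose.py
python3 - <<'E'
import cv2,numpy as np
w=cv2.imread('pics/n_wrist.png');t=cv2.imread('pics/n_top.png');s=cv2.imread('pics/n_scene.png')
c=lambda im,x,y,W,H:cv2.resize(im[y:y+H,x:x+W],(400,300),interpolation=cv2.INTER_CUBIC)
cv2.imwrite('pics/n1.png',np.vstack([np.hstack([c(w,160,0,320,240),c(w,220,60,120,90)]),np.hstack([c(t,140,150,120,90),c(s,280,140,100,75)])]))
E
```

```text
[ 0.6406395  -0.10069122  0.07976633] [-0.51514862 -0.96936352 -2.65938233] [-0.24409619 -0.11352759 -0.04259326] 0.01932602854435072 [ 0.005 -0.01  -1.   ]
wrist hub_mouth [522.6 110.9] 0.27 [ 0.756  -0.0081  0.057 ]
top shaft_nose [204.5 191.4] 0.63 [0.6193 0.0529 0.07  ]
top hub_mouth [352.3 253.3] 0.64 [ 0.4532 -0.3439  0.057 ]
top stop_face [159.4 196.5] 0.57 [0.6073 0.1767 0.057 ]
scene shaft_nose [330.1 178.6] 0.26 [0.6182 0.0846 0.07  ]
scene hub_mouth [329.9 181.9] 0.67 [0.6187 0.0838 0.057 ]
scene stop_face [293.4 254.9] 0.26 [ 0.6717 -0.2643  0.057 ]
shaft_nose scene top [0.623  0.0539 0.0902] 0.0157
hub_mouth top wrist [ 0.4226 -0.1558  0.573 ] 0.1664
hub_mouth scene wrist [ 0.673  -0.0291  0.1595] 0.0159
hub_mouth scene top [ 0.5953 -0.2403  0.2982] 0.2968
stop_face scene top [ 0.5681  0.1806 -0.3284] 0.2685
expected nose [0.61998386 0.05291827 0.06519514]
```

View pics/n1.png

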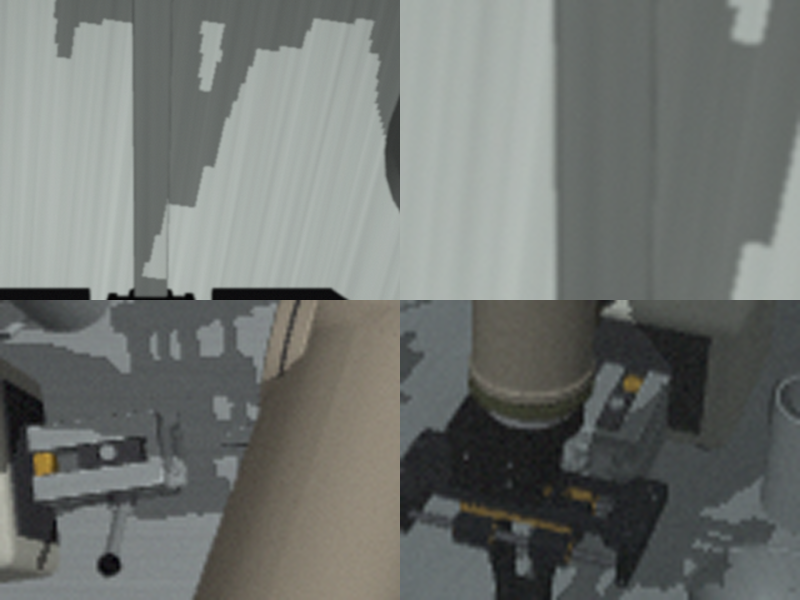

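Run:
```python
from h import *
E=ext('top')
f=lambda x,y,z:atz('top',(140+x*.3,150+(y-300)*.3),z,E)
for a,b,z in [((31,465),(161.5,451),.085),((27,428),(160,415),.085),((35,502),(163,487),.085),((45,463),(147,449),.085)]:
    p,q=f(*a,z),f(*b,z); d=p-q; print(p.round(4),q.round(4),np.degrees(np.arctan2(d[1],d[0])).round(1),'offset at mouth x for y=.088:',(q+d*(.088-q[1])/d[1]).round(4))
t=cv2.imread('pics/n_top.png'); g=t.astype(int)
for c in range(150,192,6): print(c,cv2.cvtColor(t,cv2.COLOR_BGR2GRAY)[180:216,c])
```

```text
[0.5955 0.195  0.085 ] [0.6066 0.0925 0.085 ] 96.2 offset at mouth x for y=.088: [0.6071 0.088  0.085 ]
[0.625 0.199 0.085] [0.6355 0.0943 0.085 ] 95.7 offset at mouth x for y=.088: [0.6361 0.088  0.085 ]
[0.5661 0.1909 0.085 ] [0.578  0.0907 0.085 ] 96.7 offset at mouth x for y=.088: [0.5783 0.088  0.085 ]
[0.5971 0.184  0.085 ] [0.6082 0.104  0.085 ] 97.9 offset at mouth x for y=.088: [0.6105 0.088  0.085 ]
150 [ 19  20  25  21  12  21  16  62 145 139 136 133 137 136 129  72  85 116
 113  94  90  79  91 136 129 128 123 119  99 102  65  44  42  43  41  41]
156 [ 86  87  89  89  87  86  93 114 101 136 133 138 136 134  97  64  57  56
  58  58  54  70 117 138 137 134 132 136 136 122  67  75  56  59  51  59]
162 [ 91  88  90  90  88  91 102  90 105 134 136 136 136 122  45  55  89  88
  93  89  93 116 138 138 137 134 136 140 143  65  77  57  81 125 131 130]
168 [ 90  90  91  88  88  89  93  94  94 109 138 143 148  60  55  54  55  57
  53  55  79 134 137 135 135 137 136 135  67  65  56  83 133 133 133 132]
174 [ 90  85  91  88  69  93  91  89  93  90 102 134  51  60  79  97  99  66
  50  65 135 139 137 137 137 140 136  62  49  50  52  79 114  84  93  86]
180 [ 88  87  86  76  91  91  90  94  94  91  89  47  56  56  49  56  55  55
  70 146 137 138 137 138 140 134  75  58  54  50  56  66  90  87  96 132]
186 [ 88  88  85  81  75  88  91  97  95  97  92  89  91  93  93  93 100 138
 137 136 138 139 140 142 154 100  68  67  68  79  89  86  86  83  87  97]
```

Run:
```python
from h import *
E=ext('top'); g=cv2.GaussianBlur(cv2.cvtColor(cv2.imread('pics/top0.png'),cv2.COLOR_BGR2GRAY).astype(np.float32),(3,1),0)
import sys
for lo,hi,sg,nm in [(182,192,1,'upper'),(188,196,-1,'slotU'),(196,204,1,'slotL'),(202,214,-1,'lower')]:
    pts=[]
    for c in range(157,185):
        d=np.diff(g[lo-int((c-157)*.15)-0:hi-int((c-157)*.15),c])*sg
        k=int(np.argmax(d)); 
        if 0<k<len(d)-1:
            den=d[k-1]-2*d[k]+d[k+1]; o=.5*(d[k-1]-d[k+1])/den if den else 0
            pts.append((c,lo-int((c-157)*.15)+k+.5+o))
    pts=np.array(pts)
    for _ in range(3):
        f=np.polyfit(*pts.T,1); r=np.abs(np.polyval(f,pts[:,0])-pts[:,1]); pts=pts[r<max(.4,np.median(r)*1.5)]
    p,q=[atz('top',(c,np.polyval(f,c)),.085,E) for c in(157,187)]; d=p-q
    print(nm,len(pts),np.degrees(np.arctan2(d[1],d[0])).round(2),'x at y=.088',(q+d*(.088-q[1])/d[1])[:2].round(4))
```

```text
upper 18 97.19 x at y=.088 [0.6411 0.088 ]
slotU 26 97.81 x at y=.088 [0.6228 0.088 ]
slotL 28 97.81 x at y=.088 [0.6018 0.088 ]
lower 28 97.7 x at y=.088 [0.5821 0.088 ]
```

>>> {"name": "carry_out", "arguments": {
  "rows": [
    [1,-0.1,0,0.2,0],
    [1,0,0,0,0],
    [1,0,-0.5,0,0],
    [1,0,-0.5,0,0],
    [1,0,0,0,0]
  ]
}}

```text
time: 25.48
ee_pos: [0.6322, -0.0709, 0.0727]
eef_rot: [0.998, 0.065, 0.002, 0.005]
ft_force: [0.3, 1.4, -2.0]
width: 0.0195
```

```bash
cat > ins.py <<'E'
from h import *
s,M=pose(); d=np.array([-.1357,.9907]); n=np.array([-.9907,-.1357]); q=s['ee_pos'][:2]-np.array([.612,.088])
print('p',s['ee_pos'].round(4),'F along',round(s['ft_force'][:2]@d,2),'lat',round(s['ft_force'][:2]@n,2),'z',round(s['ft_force'][2],2),'tq',s['torque'].round(2),'w',round(s['width'],4))
print('nose depth mm',((q@d)+.155)*1000,'lat mm',q@n*1000,'psi',np.degrees(np.arctan2(M[1,0],M[0,0])).round(2),'tilt',M[:,2].round(3),'toolY z',M[2,1].round(4))
E
python3 ins.py
```

```text
p [ 0.6322 -0.0709  0.0727] F along 1.32 lat -0.47 z -1.98 tq [-0.05 -0.12 -0.02] w 0.0195
nose depth mm -5.146679251243874 lat mm 1.5572666327314884 psi 7.48 tilt [ 0.005 -0.009 -1.   ] toolY z 0.0098
```

>>> {"name": "carry_out", "arguments": {
  "rows": [
    [1,0.05,0,-0.05,0.06],
    [1,0,-0.2,0,0],
    [1,0,-0.2,0,0],
    [1,0,0,0,0],
    [1,0,0,0,0]
  ]
}}

```text
time: 25.9
ee_pos: [0.6322, -0.0576, 0.0744]
eef_rot: [0.998, 0.063, 0.002, 0.005]
ft_force: [0.4, -1.3, -2.8]
width: 0.0195
```

```bash
python3 ins.py
```

```text
p [ 0.6322 -0.0576  0.0744] F along -1.33 lat -0.23 z -2.77 tq [-0.1  -0.07 -0.04] w 0.0195
nose depth mm 7.969403730891278 lat mm -0.2973716672221724 psi 7.2 tilt [ 0.005 -0.01  -1.   ] toolY z 0.0102
```

>>> {"name": "carry_out", "arguments": {
  "rows": [
    [1,0,-0.25,0,-0.12],
    [1,0,-0.3,0,0],
    [1,0,-0.3,0,0],
    [1,0,0,0,0]
  ]
}}

```text
time: 26.23
ee_pos: [0.6285, -0.0308, 0.074]
eef_rot: [0.998, 0.068, 0.002, 0.005]
ft_force: [-0.1, 0.8, -2.8]
width: 0.0193
```

```bash
python3 ins.py
```

```text
p [ 0.6285 -0.0308  0.074 ] F along 0.79 lat -0.05 z -2.85 tq [-0.1  -0.12  0.05] w 0.0193
nose depth mm 35.029720368952425 lat mm -0.22048516218344424 psi 7.77 tilt [ 0.005 -0.01  -1.   ] toolY z 0.0104
```

>>> {"name": "carry_out", "arguments": {
  "rows": [
    [1,0,-0.3,0,0],
    [1,0,-0.35,0,0],
    [1,0,-0.35,0,0],
    [1,0,-0.35,0,0],
    [1,0,0,0,0]
  ]
}}

```text
time: 26.65
ee_pos: [0.6222, 0.015, 0.0735]
eef_rot: [0.998, 0.068, 0.002, 0.005]
ft_force: [0.6, 0.9, -1.3]
width: 0.0194
```

```bash
python3 ins.py
```

```text
p [0.6222 0.015  0.0735] F along 0.77 lat -0.69 z -1.34 tq [-0.05 -0.14 -0.01] w 0.0194
nose depth mm 81.25217831961864 lat mm -0.18440876541053106 psi 7.84 tilt [ 0.005 -0.009 -1.   ] toolY z 0.0097
```

>>> {"name": "carry_out", "arguments": {
  "rows": [
    [1,0,-0.1,0,0],
    [1,0,-0.08,0,0],
    [1,0,0,0,0]
  ]
}}

```text
time: 26.9
ee_pos: [0.6213, 0.0218, 0.0735]
eef_rot: [0.998, 0.069, 0.002, 0.005]
ft_force: [-0.0, 0.8, -1.9]
width: 0.0195
```

```bash
python3 ins.py
```

```text
p [0.6213 0.0218 0.0735] F along 0.81 lat -0.1 z -1.95 tq [-0.13 -0.07  0.01] w 0.0195
nose depth mm 88.10845850606093 lat mm -0.2030057068195438 psi 7.94 tilt [ 0.005 -0.009 -1.   ] toolY z 0.0099
```

>>> {"name": "carry_out", "arguments": {
  "rows": [
    [1,0,-0.07,0,0],
    [1,0,-0.04,0,0],
    [1,0,0,0,0]
  ]
}}

```text
time: 27.15
ee_pos: [0.6209, 0.024, 0.0735]
eef_rot: [0.998, 0.068, 0.002, 0.005]
ft_force: [-0.7, -0.6, -2.3]
width: 0.0195
```

>>> {"name": "carry_out", "arguments": {
  "rows": [
    [1,0,-0.05,0,0],
    [1,0,0,0,0]
  ]
}}

```text
time: 27.32
ee_pos: [0.6207, 0.025, 0.0735]
eef_rot: [0.998, 0.068, 0.002, 0.005]
ft_force: [0.4, 0.2, -1.5]
width: 0.0197
```

```bash
python3 ins.py
```

```text
p [0.6207 0.025  0.0735] F along 0.14 lat -0.41 z -1.46 tq [-0.18 -0.1  -0.02] w 0.0197
nose depth mm 91.37466741884027 lat mm -0.08607814183729523 psi 7.79 tilt [ 0.005 -0.01  -1.   ] toolY z 0.0108
```

>>> {"name": "carry_out", "arguments": {
  "rows": [
    [1,0,-0.07,0,0],
    [1,0,0,0,0]
  ]
}}

```text
time: 27.48
ee_pos: [0.6205, 0.0268, 0.0735]
eef_rot: [0.998, 0.068, 0.002, 0.005]
ft_force: [0.7, 0.4, -1.6]
width: 0.0194
```

>>> {"name": "carry_out", "arguments": {
  "rows": [
    [1,0,-0.07,0,0],
    [1,0,0,0,0]
  ]
}}

```text
time: 27.65
ee_pos: [0.6201, 0.029, 0.0734]
eef_rot: [0.998, 0.068, 0.002, 0.005]
ft_force: [0.1, 0.2, -2.4]
width: 0.0196
```

>>> {"name": "carry_out", "arguments": {
  "rows": [
    [1,0,-0.07,0,0],
    [1,0,0,0,0]
  ]
}}

```text
time: 27.82
ee_pos: [0.6198, 0.0313, 0.0734]
eef_rot: [0.998, 0.068, 0.002, 0.005]
ft_force: [0.4, 1.1, -1.7]
width: 0.0193
```

>>> {"name": "carry_out", "arguments": {
  "rows": [
    [1,0,-0.06,0,0],
    [1,0,0,0,0]
  ]
}}

```text
time: 27.98
ee_pos: [0.6196, 0.0328, 0.0734]
eef_rot: [0.998, 0.067, 0.002, 0.006]
ft_force: [0.4, 0.5, -2.6]
width: 0.0195
```

>>> {"name": "carry_out", "arguments": {
  "rows": [
    [1,0,-0.06,0,0],
    [1,0,0,0,0]
  ]
}}

```text
time: 28.15
ee_pos: [0.6196, 0.0327, 0.0735]
eef_rot: [0.998, 0.067, 0.002, 0.007]
ft_force: [-0.9, 0.5, -1.8]
width: 0.0193
```

>>> {"name": "carry_out", "arguments": {
  "rows": [
    [1,0,-0.08,0,0],
    [1,0,0,0,0]
  ]
}}

```text
time: 28.32
ee_pos: [0.6195, 0.0328, 0.0737]
eef_rot: [0.998, 0.066, 0.002, 0.008]
ft_force: [-0.0, 0.4, -2.2]
width: 0.0197
```

```bash
python3 ins.py
```

```text
p [0.6195 0.0328 0.0737] F along 0.41 lat -0.04 z -2.25 tq [-0.06 -0.1   0.06] w 0.0197
nose depth mm 99.27431210372698 lat mm 0.07572848651310632 psi 7.53 tilt [ 0.006 -0.016 -1.   ] toolY z 0.0165
```

>>> {"name": "carry_out", "arguments": {
  "rows": [
    [1,0,-0.08,0,0.05]
  ]
}}

```text
time: 28.4
ee_pos: [0.6193, 0.0332, 0.0737]
eef_rot: [0.998, 0.063, 0.003, 0.009]
ft_force: [-0.2, -12.4, -1.0]
width: 0.0193
```

```bash
python3 ins.py;python3 -c "
from h import *
for k in range(3): camera('top'); s=pose()[0]; print(s['ee_pos'].round(4),s['ft_force'].round(2))
for n in('top','scene'):
  camera(n)
  for d in pinpoint('stop_face',n)[:2]: print(n,d['xy'],d['conf'],atz(n,d['xy'],.057))
"
```

```text
p [0.6193 0.0332 0.0737] F along -12.28 lat 1.91 z -1.05 tq [-2.81 -0.18  0.12] w 0.0193
nose depth mm 99.7489932054452 lat mm 0.21812096149525045 psi 7.2 tilt [ 0.006 -0.018 -1.   ] toolY z 0.0186
[0.6192 0.0331 0.0737] [ 0.09 -8.6  -1.6 ]
[0.6192 0.0331 0.0737] [ 0.57 -7.54 -1.75]
[0.6192 0.0331 0.0737] [ 0.18 -8.07 -1.44]
top [356.5, 248.1] 0.41 [ 0.46705088 -0.35559246  0.057     ]
```

>>> {"name": "carry_out", "arguments": {
  "rows": [
    [1,0,0,0.08,-0.1],
    [1,0,-0.03,0,0],
    [1,0,-0.1,0,0]
  ]
}}

```text
time: 29.0
ee_pos: [0.6192, 0.0333, 0.0714]
eef_rot: [0.998, 0.066, 0.003, 0.011]
ft_force: [1.0, -16.7, -0.0]
width: 0.0196
```

```bash
python3 ins.py
```

```text
p [0.6192 0.0333 0.0714] F along -16.65 lat 1.23 z -0.04 tq [-3.66 -0.5   0.04] w 0.0196
nose depth mm 99.79521267741548 lat mm 0.300279744208074 psi 7.53 tilt [ 0.007 -0.022 -1.   ] toolY z 0.0228
```

>>> {"name": "carry_out", "arguments": {
  "rows": [
    [-0.2,0,0,0,0],
    [-0.2,0,0,0,0],
    [-0.2,0,0,0,0],
    [-0.2,0,0,0,0],
    [-0.2,0,0,-0.5,0],
    [-0.2,0,0,-0.9,0],
    [-0.2,0,0,-0.9,0],
    [-0.2,0,0,-0.9,0],
    [-0.2,0,0,-0.9,0],
    [-0.2,0,0.3,-0.9,0],
    [1,0,0.3,-0.6,0],
    [1,0,0.3,0,0],
    [1,0,0,0,0]
  ]
}}

```text
time: 30.08
ee_pos: [0.6207, 0.0196, 0.248]
eef_rot: [0.997, 0.071, 0.003, 0.007]
ft_force: [-0.2, 0.1, -0.8]
width: 0.0397
```

Run:
```python
from h import *
s,M=pose();print(s['ee_pos'],s['ft_force'],s['width'],M[:,2].round(3))
E={n:ext(n) for n in('wrist','top','scene')};P={}
for n in E:
    w=camera(n); cv2.imwrite(f'pics/q_{n}.png',w)
    for q,z in [('shaft_grip',.061),('stop_face',.057),('hub_mouth',.057),('clamp_knob',.13),('clamp_pivot',.06),('shaft_nose',.057)]:
        for d in pinpoint(q,n)[:1]: P[n,q]=d['xy'];print(n,q,np.round(d['xy'],1),round(d['conf'],2),atz(n,d['xy'],z,E[n]).round(4))
for q in ('clamp_knob','shaft_grip'):
    k=[n for n in E if (n,q) in P]
    for a in range(len(k)):
        for b in range(a): p,e=tri(ray(k[a],P[k[a],q],E[k[a]]),ray(k[b],P[k[b],q],E[k[b]])); print(q,k[a],k[b],p.round(4),round(e,4))
c,sn=np.cos(np.radians(97.8)),np.sin(np.radians(97.8))
O=np.array([.612,.088])-np.array([c,sn])*(-.115)
for th in (0,.12,.85):
    a=np.radians(55)-th; l=[-.065,.04+.085*np.cos(a)]; z=.06+.085*np.sin(a)
    W=np.array([O[0]+c*l[0]-sn*l[1],O[1]+sn*l[0]+c*l[1],z]); print(th,W.round(4),[proj(n,W,E[n]).round(1) for n in E])
w=cv2.imread('pics/q_wrist.png');t=cv2.imread('pics/q_top.png')
cv2.imwrite('pics/q.png',np.hstack([cv2.resize(w,(400,300)),cv2.resize(t[150:240,140:260],(400,300),interpolation=cv2.INTER_CUBIC)]))
```

```text
[0.6206589  0.01964166 0.24796976] [-0.15922553  0.07626082 -0.79539148] 0.03967640915090102 [ 0.006 -0.013 -1.   ]
wrist stop_face [284.9  22. ] 0.89 [0.6014 0.185  0.057 ]
wrist hub_mouth [278.6 130. ] 0.78 [0.6097 0.0833 0.057 ]
wrist clamp_knob [167.4  63. ] 0.92 [0.5159 0.1223 0.13  ]
wrist clamp_pivot [240.8  75.5] 0.55 [0.5647 0.1304 0.06  ]
wrist shaft_nose [281.4  22.7] 0.89 [0.5981 0.1839 0.057 ]
top shaft_grip [214.  194.3] 0.6 [0.6127 0.0287 0.061 ]
top stop_face [347.8 249.4] 0.53 [ 0.4636 -0.332   0.057 ]
top hub_mouth [333.1 307. ] 0.57 [ 0.3119 -0.2897  0.057 ]
scene shaft_grip [323.7 192.6] 0.6 [0.6273 0.0187 0.061 ]
scene stop_face [216.9 304.5] 0.41 [ 0.5861 -0.5055  0.057 ]
scene hub_mouth [216.9 261.8] 0.46 [ 0.5013 -0.3886  0.057 ]
scene clamp_knob [214.7 301.9] 0.68 [ 0.6168 -0.5433  0.13  ]
scene clamp_pivot [320.3 167.4] 0.95 [0.5565 0.1381 0.06  ]
clamp_knob scene wrist [-0.0584  0.2722 -1.2585] 0.1789
shaft_grip scene top [0.6177 0.0326 0.0465] 0.0066
0 [0.5173 0.1255 0.1296] [array([169.5,  59. ]), array([170.8, 228.2]), array([309. , 149.1])]
0.12 [0.5094 0.1244 0.1233] [array([162.3,  60.6]), array([171.8, 231.5]), array([306.7, 150.3])]
0.85 [0.4819 0.1206 0.0693] [array([153.8,  71.7]), array([178. , 242.9]), array([298.8, 161.7])]
```

View pics/q.png

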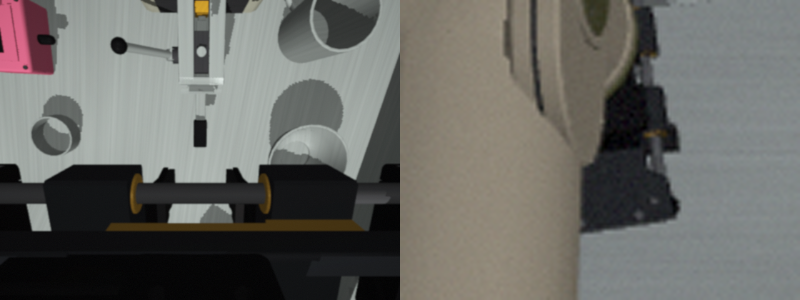

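The wrist view shows the shaft in the hub with its black grip at (200,132) outside. The nose is at the brass stop: the two detections coincide about 100 mm behind the mouth. The clamp knob is at about (.516,.124,.13). I go over it with closed fingers.

```bash
python3 -c "
from h import *
go([.512,.124,.19],7.8)"
```

```text
psi 8.2 turn 0.08u; total mm [ -93.4 -117.4   55.3] units [-3.11 -3.91  1.84]; 6 rows of [-0.519 -0.652  0.307]
```

>>> {"name": "carry_out", "arguments": {
  "rows": [
    [1,-0.6,-0.6,0,0],
    [1,-0.6,-0.6,0,0],
    [1,-0.6,-0.6,0,0],
    [1,-0.5,-0.7,0.2,0],
    [1,-0.5,-0.7,0.5,0],
    [1,-0.3,-0.7,0.5,0],
    [1,0,0,0.5,0],
    [1,0,0,0,0],
    [1,0,0,0,0]
  ]
}}

```text
time: 31.88
ee_pos: [0.5075, 0.1261, 0.1933]
eef_rot: [0.997, 0.071, 0.003, 0.007]
ft_force: [0.2, 0.2, 0.8]
width: 0.0005
```

Run:
```python
from h import *
s,M=pose();print(s['ee_pos'],s['ft_force'],s['width'],M[:,2].round(3))
go([.509,.124,.157],7.8)
```

```text
[0.50746288 0.12611481 0.19327676] [0.16863426 0.2019303  0.82148941] 0.00048213402415895175 [ 0.008 -0.013 -1.   ]
psi 8.1 turn 0.06u; total mm [ 1.   1.8 36.3] units [0.03 0.06 1.21]; 2 rows of [0.017 0.03  0.605]
```

>>> {"name": "carry_out", "arguments": {
  "rows": [
    [1,0.03,0.05,0.6,0],
    [1,0,0,0.55,0],
    [1,-0.12,0,0.25,0],
    [1,-0.12,0,0.25,0],
    [1,-0.12,0,0.25,0]
  ]
}}

```text
time: 32.3
ee_pos: [0.5004, 0.121, 0.1412]
eef_rot: [0.998, 0.069, 0.004, 0.006]
ft_force: [-34.4, -2.8, 41.3]
width: 0.0003
```

```bash
python3 - <<'E'
from h import *
s,M=pose();print(s['ee_pos'],s['ft_force'],M[:,2].round(3))
E
python3 -c "
from h import *
E0=ext('wrist'); camera('wrist'); print([(d['xy'],d['conf']) for d in pinpoint('clamp_knob','wrist')[:2]])
go([.480,.121,.092],7.8)"
```

```text
[0.50038994 0.12095936 0.14118364] [-34.36823117  -2.82276543  41.34162924] [ 0.01  -0.011 -1.   ]
[]
psi 7.9 turn 0.02u; total mm [-18.7  -3.4  48.1] units [-0.62 -0.11  1.6 ]; 2 rows of [-0.312 -0.056  0.801]
```

The force points along the lever: I am on the outer side of the ball, pushing it toward the pivot. I back off, come in from the hub side of the knob and follow the arc.

>>> {"name": "carry_out", "arguments": {
  "rows": [
    [1,0,0,-0.4,0],
    [1,0,0,-0.8,0],
    [1,0.6,0,0,0],
    [1,0.7,0,0,0],
    [1,0.2,-0.05,0,0],
    [1,0,0,0,0],
    [1,0,0,0,0]
  ]
}}

```text
time: 32.98
ee_pos: [0.543, 0.1267, 0.1823]
eef_rot: [0.998, 0.067, 0.003, 0.005]
ft_force: [-0.3, -0.8, 0.6]
width: 0.0002
```

Run:
```python
from h import *
s,M=pose();print(s['ee_pos'],s['ft_force'],M[:,2].round(3))
E0=ext('wrist'); camera('wrist'); print([(np.round(d['xy']),round(d['conf'],2),atz('wrist',d['xy'],.13,E0)) for d in pinpoint('clamp_knob','wrist')[:2]])
go([.546,.126,.148],7.8)
```

```text
[0.54303055 0.12670748 0.18232412] [-0.3224807  -0.84562144  0.62275162] [ 0.007 -0.01  -1.   ]
[(array([228., 228.]), 0.86, array([0.50701289, 0.12387907, 0.13      ]))]
psi 7.7 turn -0.02u; total mm [ 3.2  0.9 34.2] units [0.11 0.03 1.14]; 2 rows of [0.053 0.015 0.569]
```

>>> {"name": "carry_out", "arguments": {
  "rows": [
    [1,0.1,0,0.55,0],
    [1,0,0,0.55,0],
    [1,0,0,0,0],
    [1,-0.17,0,0,0],
    [1,-0.17,0,0,0],
    [1,-0.17,0,0,0],
    [1,-0.2,0,0.14,0],
    [1,-0.2,0,0.14,0]
  ]
}}

```text
time: 33.75
ee_pos: [0.5147, 0.1227, 0.1428]
eef_rot: [0.998, 0.067, 0.004, 0.004]
ft_force: [-0.3, -0.0, -0.2]
width: 0.0004
```

Run:
```python
from h import *
s,M=pose();print(s['ee_pos'],s['ft_force'],M[:,2].round(3))
go([.50,.122,.118],7.8)
```

```text
[0.51471417 0.12274784 0.1427816 ] [-0.29316818 -0.0253331  -0.17995618] [ 0.009 -0.008 -1.   ]
psi 7.7 turn -0.02u; total mm [-14.9  -1.5  24.7] units [-0.5  -0.05  0.82]; 2 rows of [-0.248 -0.025  0.411]
```

>>> {"name": "carry_out", "arguments": {
  "rows": [
    [1,-0.1,0,0.2,0],
    [1,-0.15,0,0.2,0],
    [1,-0.15,0,0.2,0],
    [1,-0.12,0,0.2,0]
  ]
}}

```text
time: 34.08
ee_pos: [0.4977, 0.1206, 0.1183]
eef_rot: [0.998, 0.067, 0.005, 0.004]
ft_force: [-0.4, 0.2, 1.8]
width: 0.0006
```

Run:
```python
from h import *
s,M=pose();print(s['ee_pos'],s['ft_force'],M[:,2].round(3))
go([.491,.121,.100],7.8)
```

```text
[0.49771051 0.12056931 0.11827565] [-0.38097849  0.15896607  1.75548553] [ 0.011 -0.006 -1.   ]
psi 7.7 turn -0.02u; total mm [-6.8 -1.5 18.2] units [-0.23 -0.05  0.61]; 1 rows of [-0.226 -0.049  0.606]
```

>>> {"name": "carry_out", "arguments": {
  "rows": [
    [1,-0.08,0,0.2,0],
    [1,-0.07,0,0.2,0],
    [1,-0.07,0,0.2,0]
  ]
}}

```text
time: 34.33
ee_pos: [0.4899, 0.1194, 0.0978]
eef_rot: [0.998, 0.067, 0.005, 0.004]
ft_force: [-0.4, -0.4, 2.7]
width: 0.0004
```

>>> {"name": "carry_out", "arguments": {
  "rows": [
    [1,-0.03,0,0.15,0],
    [1,0,0,0.15,0]
  ]
}}

```text
time: 34.5
ee_pos: [0.4889, 0.1194, 0.089]
eef_rot: [0.998, 0.067, 0.005, 0.003]
ft_force: [-22.5, -5.0, 66.3]
width: 0.0004
```

That is a firm end stop at the bottom (TCP at 0.089, lever down). I lift off and check.

>>> {"name": "carry_out", "arguments": {
  "rows": [
    [1,0,0,-0.3,0],
    [1,0,0,-0.8,0],
    [1,0,0,-0.9,0],
    [1,0,0,-0.9,0],
    [1,0,0.5,-0.9,0],
    [1,0,0.8,-0.9,0],
    [1,0,0.8,-0.5,0],
    [1,0,0.8,0,0],
    [1,0.5,0.8,0,0],
    [1,0.5,0.5,0,0],
    [1,0,0,0,0]
  ]
}}

```text
time: 35.42
ee_pos: [0.5368, -0.005, 0.2511]
eef_rot: [0.998, 0.069, 0.006, 0.005]
ft_force: [-0.4, -0.0, -0.3]
width: 0.0003
```

Run:
```python
from h import *
s,M=pose();print(s['ee_pos'],s['ft_force'])
E={n:ext(n) for n in('wrist','scene','top')}
for n in E:
    w=camera(n); cv2.imwrite(f'pics/f_{n}.png',w)
    for q,z in [('clamp_knob',.0693),('stop_face',.057),('shaft_nose',.057),('hub_mouth',.057),('shaft_grip',.061),('selector_tip',.116)]:
        for d in pinpoint(q,n)[:1]: print(n,q,np.round(d['xy'],1),round(d['conf'],2),atz(n,d['xy'],z,E[n]).round(4))
for n in E: print(n,'knob th=.85',proj(n,(.4819,.1206,.0693),E[n]),'th=.7',proj(n,(.4845,.121,.0818),E[n]),'sel tip off',proj(n,(.457,-.348,.1167),E[n]))
c=lambda im,x,y,W,H:cv2.resize(im[y:y+H,x:x+W],(400,300),interpolation=cv2.INTER_CUBIC)
w,t,s=[cv2.imread(f'pics/f_{n}.png') for n in('wrist','top','scene')]
cv2.imwrite('pics/f.png',np.vstack([np.hstack([c(w,0,0,560,420),c(w,160,0,280,210)]),np.hstack([c(t,60,120,400,300),c(s,190,130,200,150)])]))
```

```text
[ 0.53675062 -0.00502405  0.2510512 ] [-0.42057043 -0.0137365  -0.31861947]
wrist clamp_knob [242.3  58.8] 0.97 [0.4829 0.1212 0.0693]
wrist stop_face [369.8  12.7] 0.56 [0.6004 0.1822 0.057 ]
wrist shaft_nose [367.4  10. ] 0.75 [0.5976 0.1841 0.057 ]
wrist hub_mouth [361.6 115.9] 0.84 [0.6122 0.0859 0.057 ]
wrist shaft_grip [357.  171.9] 0.69 [0.6182 0.0273 0.061 ]
wrist selector_tip [30.6 10.3] 0.77 [0.3174 0.1244 0.116 ]
scene clamp_knob [294.5 162.8] 0.53 [0.4719 0.1079 0.0693]
scene stop_face [279.7 144.4] 0.31 [0.3596 0.1997 0.057 ]
scene hub_mouth [185.2 234.9] 0.69 [ 0.358  -0.3478  0.057 ]
scene shaft_grip [323.2 191.2] 0.48 [0.6228 0.0243 0.061 ]
scene selector_tip [228.9 312.9] 0.53 [ 0.6562 -0.5447  0.116 ]
top clamp_knob [388.4 218.2] 0.3 [ 0.5467 -0.4407  0.0693]
top stop_face [230.3 134.7] 0.65 [ 0.7794 -0.0134  0.057 ]
top hub_mouth [390.5 220.7] 0.51 [ 0.5409 -0.45    0.057 ]
top shaft_grip [159.7 145. ] 0.61 [0.7489 0.1787 0.061 ]
top selector_tip [359.1 250.7] 0.59 [ 0.4603 -0.3487  0.116 ]
wrist knob th=.85 [241.2111157   59.26563501] th=.7 [242.55790644  56.40431205] sel tip off [174.20527752 469.49379785]
scene knob th=.85 [298.78872374 161.72958438] th=.7 [299.54779941 158.89710267] sel tip off [210.20911241 231.58050897]
top knob th=.85 [178.05821265 242.84740391] th=.7 [176.81142547 241.76632167] sel tip off [358.9310903  251.99564492]
```

View pics/f.png

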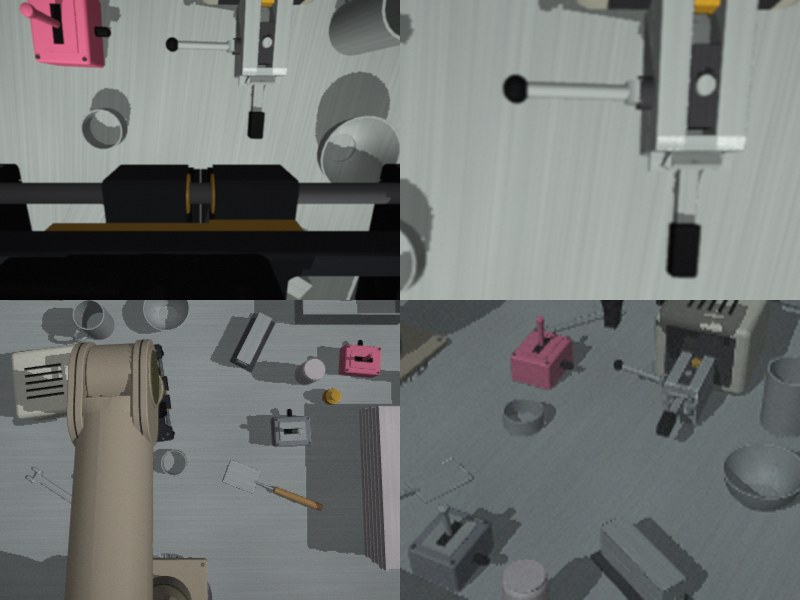

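The last picture and measurements agree. The lever is level, with its knob at (.483,.121), matching a fully closed lever. The shaft is in the hub with its nose at the stop, and the selector tip sits where the off notch predicts. Nothing else has moved.

```bash
python3 -c "
from bench import *
print(close_job())"
```

```text
the job is handed in; nothing more can be done
None
```

The whole job was carried out in the order asked and handed in at about 36 s of the 72 s allowed; no verdict was given.

- **Selector:** I pushed the grey box's selector out of forward until it snapped into the off notch. Its final lean is about -0.11 rad from vertical, against about -0.10 predicted. At the last check the lever tip was still at the off position.
- **Shaft regrasp:** I drew the shaft out and let it down onto the bench. The fingertips reach below the shaft, so the nose end was let down the last 8 mm or so by easing the grip. I then took the shaft again by its black grip, which measured 19.8 mm across.
- **Insertion:** I pressed the shaft against the stop with about 12 N, then 17 N, and the position did not give. Nose and stop were seen at the same place, about 100 mm behind the mouth, which is within the 93 to 101 mm given.
- **Clamp:** The lever is fully down, with the knob within about 1 mm of its closed position. The wrist camera puts it there; the scene camera was off by about 4 pixels.

**What went less well:**
- My first push on the clamp was on the wrong side of the ball and reached about 54 N along the lever. I backed off and came in from the hub side.
- The final press against the clamp's end stop peaked at about 70 N at the wrist. Both were fingertip contacts, below the 120 N wrist limit.
- During the carry, joint 7 came within 0.01 rad of its range limit.
- Some network reports from the scene and top cameras named the wrong object, so I ignored them.

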